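# Deal out two soldering kits

### The arm

A 6-joint arm with a two-finger parallel gripper is mounted at the origin on a cart in front of the work surface, level with it; the furniture and walls round the work are solid. World frame = base frame: x ahead of the robot, y to its left, z up, the work surface at z = 0. Lengths are in mm, angles in degrees, forces in N, time in s.
With the tool pointing down it reaches from about 275 to 725 mm from the base axis. Payload 5.6 kg.
Tool frame: the origin (TCP) lies at the very end of the fingers, on their centre line; the grasp point (between the pads) lies 19 mm behind it; z points along the fingers, x is the direction in which the jaws open and shut, and the axes are right-handed (so a half turn about z gives the same grasp; the last joint's range is limited). The gripper opens to 85 mm and grips with 20 to 120 N. Pads are 22 mm wide; open, the fingers measure 114 mm over their backs; the gripper's body (76 mm by 85 mm) begins 54 mm behind the grasp point. The pads swing forward as they close: fully open they stand 13 mm farther back than shut.
Start: joints at [-51.245, 14.616, 6.199, 0, -81.583, -16.306], TCP at [210.037, -508.308, 202.283] pointing down, gripper open.
Joint ranges: [-168.99, 168.99], [-69.2, 112.95], [-62.41, 85.93], [-164.36, 98.24], [-168.68, -3.75], [-174.98, 174.98]. Speed limits (degrees/s): [147.25, 147.25, 180, 180, 180, 180].

### API

Orientations are given as a 3x3 rotation matrix whose columns are the frame's x, y, z axes.
In Python, from cell import manip gives the robot as it stands.
- The arm moves only by the tool move_arm, never from a script. Its argument "moves" is text: rows parted by semicolons, each of 7 numbers parted by spaces: the shift along the tool's x, y, z in units of 25 mm (1.0 is 25 mm), then the turn, a rotation vector about the tool's x, y, z in units of 5 degrees (1.0 is 5 degrees), then the opening, from -1 (shut) to 1 (fully open), so that 0 is half open. In form: x y z rx ry rz hand; .... A call has 1 to 5 rows; each row shifts and turns the pose as measured when the row begins, along the tool's axes as they then stand; what a row does not reach is not made up. A row lasts 1/12 s, in which the tool goes at most 41.7 mm and 7.16 degrees, less where a joint would pass 70% of its speed; a pose out of reach is approached as far as the arm can. A call is refused whole if a number of a shift passes 1 or a number of a turn 1, either way. A call with a gripper value outside its range is refused whole. The fingers move at their own pace and stop on an object; "force" is the grip in N (left out, the last holds). Time passes only in rows, so rows that do not move let the fingers close. It gives the time, the measured TCP pose, the force and the opening at its end, in the units of the state.
- manip.observe(): the state, without advancing time (a new reading comes with each control period).
- manip.grab_frame(name): name is "side" or "top" or "wrist"; returns a dict with "frame" (400x640x3 uint8, red, green, blue), "fovy" (degrees; the focal length in pixels is half the picture's height over the tangent of half this angle, whatever the lens; pixels are square), "cx", "cy" (the principal point, pixels), "R" (3x3) and "t" (3): a world point X has camera coordinates R X + t. Camera axes: x right, y down, z forward; pixel columns grow to the right and rows downward; lengths in mm; the calibration is good to about 2 mm. A picture is of the moment at which its call begins. There is no depth.
- manip.close_job(): hands the job in, once; it reports no verdict.
The state is a dict: "clock": time; "joint_positions": joint angles; "dq": joint speeds; "effort": joint torques, N m; "eef_pos": TCP position; "tool_rot": TCP orientation; "ft_force": force on the tool from outside, world axes, zero at the start; "moment": the same for the moment, N m; "finger_gap": finger opening in mm.
Only numpy, scipy, OpenCV 4.12 (cv2) and the standard library are available. Lean on these libraries where they do the work, as an engineer would, in place of code of your own. Each camera call takes 0.05 s, during which the arm holds its last target.

### The job

Make up the two kits for today's leaded-glass class: first deal out the solder spools, one into the square cell of each wooden tray, and only then the flux bottles, one into the round collar of each tray. Set everything down gently, flat on the tray floor and upright, never dropping a piece or tipping a bottle, and leave the glass nugget, marker, glass cutter and red pliers where they lie.

Things in the scene. Friction and masses are not known exactly. Their poses are not given: they have to be found in the camera images.
- spool_a: Spool of solder, one of two alike: cream flanges, grey wire, a cylinder 55 mm across and 40 mm high standing on its flange, 0.32 kg (varies). Origin: centre of the underside; z up the axis. The whole cylinder is solid; grip it across the 55 mm.
- spool_b: Spool of solder, one of two alike: cream flanges, grey wire, a cylinder 55 mm across and 40 mm high standing on its flange, 0.32 kg (varies). Origin: centre of the underside; z up the axis. The whole cylinder is solid; grip it across the 55 mm.
- bottle_a: Flux bottle, one of two alike: cream round plastic bottle with a red screw cap, 48 mm across the body and 103 mm high in all (straight body up to about 75 mm, then shoulder and cap), standing upright, some 0.1 kg. Origin: centre of the underside; z up the axis. Easily gripped across the body at 40 to 50 mm height.
- bottle_b: Flux bottle, one of two alike: cream round plastic bottle with a red screw cap, 48 mm across the body and 103 mm high in all (straight body up to about 75 mm, then shoulder and cap), standing upright, some 0.1 kg. Origin: centre of the underside; z up the axis. Easily gripped across the body at 40 to 50 mm height.
- tray_a: Wooden kit tray, one of two alike, 90 (x) by 174 mm (y), fixed, either way round. Origin: centre of underside. Floor 5 mm thick; rim and divider tops 12 mm above the bench. Square spool cell, 78 mm inside, centred at y +42 mm; round bottle collar, 66 mm inside, 76 outside, top at 20 mm, centred at y -42 mm. Lower a spool held across the tray (fingers along x), fingertips above the rim.
- tray_b: Wooden kit tray, one of two alike, 90 (x) by 174 mm (y), fixed, either way round. Origin: centre of underside. Floor 5 mm thick; rim and divider tops 12 mm above the bench. Square spool cell, 78 mm inside, centred at y +42 mm; round bottle collar, 66 mm inside, 76 outside, top at 20 mm, centred at y -42 mm. Lower a spool held across the tray (fingers along x), fingertips above the rim.
- nugget: Blue flat-backed glass nugget, 24 mm across, 9 mm high; a bystander among the things, to be left alone. Origin: centre of the underside.
- marker: Marker pen lying flat, 124 mm long (its y), 14 mm thick; a bystander. Origin: under its middle.
- cutter: Brass glass cutter lying flat, 136 mm long (its y), 13 mm thick; a bystander. Origin: under its middle.
- red_pliers: Pliers with red handles lying flat, 56 by 144 mm (its y is the long way), 14 mm thick; a bystander. Origin: under the middle.
Mind the look-alikes: they are no part of the job. Leave any purple look-alike of the bottle_a alone.

How it is judged:
By the outcome, as a careful person would: the job done as asked, in the order asked, and still so for the second after the job is handed in, with the robot touching nothing.
It also fails if it takes over 99 s, if anything falls off the work surface, if the arm or the gripper's body presses on something with over 40 N, if the wrist force passes 120 N, or if a joint passes its speed limit or range.

## Working session

There is one attempt and no reset: what is moved stays moved. The work goes in short steps, Python scripts to look and compute and a tool call to move; the robot and the scene stay as the last step left them, time stands still between calls to the robot, and variables do not carry over. Pictures are saved under pics/ and viewed, and the job is handed in when it is done.

Besides the shell and the picture viewer there is one more tool, called after "Call:" by a JSON object that holds its "op" and its "data". move_arm: Moves the arm, as the interface text tells. Its arguments: {"type":"object","properties":{"moves":{"type":"string"},"force":{"type":"number"}},"required":["moves"]}

```bash
mkdir -p pics; python3 - <<'E'
from cell import manip
import cv2
print(manip.observe())
for n in ["top","side"]:
    f=manip.grab_frame(n); cv2.imwrite(f"pics/{n}0.png",f["frame"][:,:,::-1])
    print(n,f["fovy"],f["cx"],f["cy"],f["R"],f["t"])
E
```

```text
{'clock': 0.0, 'joint_positions': array([-5.12466796e+01,  1.46537034e+01,  6.13117539e+00, -2.63706871e-02,
       -8.15847877e+01, -1.63079383e+01]), 'dq': array([ 0.0092215 ,  0.02412509, -0.07042394, -0.04684519,  0.05189077,
       -0.05242214]), 'effort': array([ 5.38752065e-04, -3.86626482e+01,  2.37939548e+01,  5.36499828e+00,
       -6.05223133e-03,  2.53164205e-05]), 'eef_pos': array([ 209.83860061, -507.79565983,  201.39550249]), 'tool_rot': array([[-3.81739124e-01,  9.24269751e-01, -8.17371106e-04],
       [ 9.24268107e-01,  3.81739989e-01,  1.74565504e-03],
       [ 1.92547939e-03, -8.90852193e-05, -9.99998142e-01]]), 'ft_force': array([-0.15359904, -0.54811319,  0.00906309]), 'moment': array([-0.00046594, -0.04006854,  0.06305438]), 'finger_gap': 85.64809126263569}
top 56.03296466544345 314.8051817080359 202.3562018762671 [[ 2.55114676e-03 -9.99921509e-01 -1.22664998e-02]
 [-9.83269862e-01 -2.74087698e-04 -1.82154614e-01]
 [ 1.82136955e-01  1.25259827e-02 -9.83193384e-01]] [-30.54513228 489.17770216 849.57763823]
side 44.60354257818602 324.6129974657498 198.16061742467696 [[ 0.9973798  -0.07033839 -0.0169126 ]
 [-0.05280198 -0.54798956 -0.83481698]
 [ 0.04945176  0.83352261 -0.55026773]] [-494.9106516    32.68180218 1437.56683911]
```

```bash
python3 - <<'E'
import cv2
for n in ["top","side"]:
    i=cv2.imread(f"pics/{n}0.png"); cv2.imwrite(f"pics/{n}0b.png",cv2.resize(i,(800,500),interpolation=cv2.INTER_CUBIC))
E
```

```text
(no output)
```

View pics/top0.png

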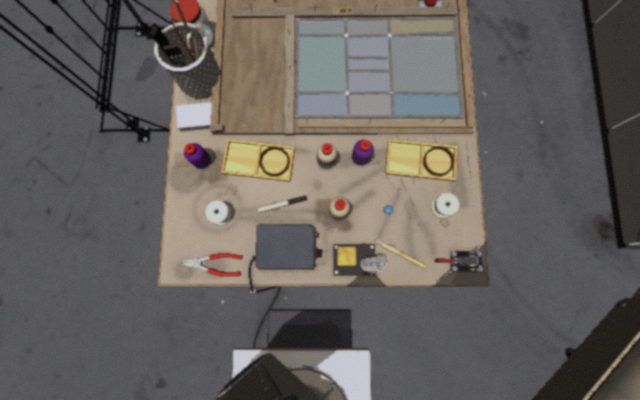

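View pics/side0b.png

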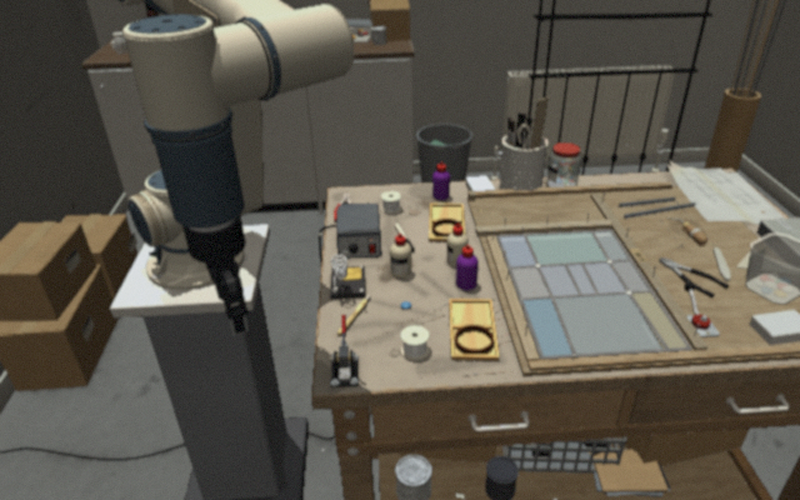

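The top view shows the two trays around (258,160) and (422,160), with their collars on the right. Cream bottles are at about (327,155) and (340,208), spools at (217,212) and (446,206), and the purple look-alikes at (197,155) and (363,152). I'll enlarge it.

```bash
python3 - <<'E'
import cv2
i=cv2.imread("pics/top0.png")
for k,(x0,y0) in enumerate([(170,130),(300,130),(380,130)]):
    c=i[y0:y0+100,x0:x0+130]; c=cv2.resize(c,None,fx=6,fy=6,interpolation=cv2.INTER_CUBIC)
    for g in range(0,130,10):
        cv2.putText(c,str(x0+g),(g*6,8),0,.3,(0,0,0),1); cv2.line(c,(g*6,0),(g*6,600),(90,90,90),1) if g%20==0 else 0
        if g<100:
            cv2.putText(c,str(y0+g),(0,g*6),0,.3,(0,0,0),1)
            if g%20==0: cv2.line(c,(0,g*6),(780,g*6),(90,90,90),1)
    cv2.imwrite(f"pics/c{k}.png",c)
E
```

```text
(no output)
```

View pics/c0.png

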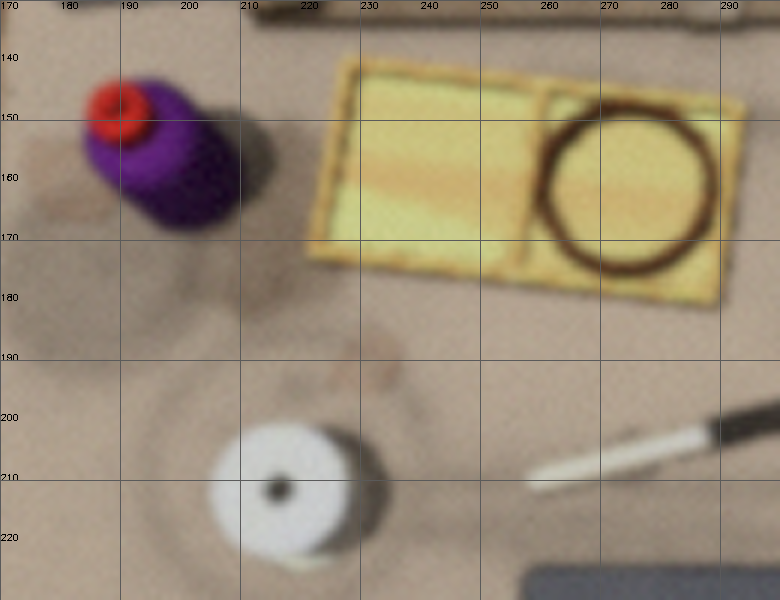

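View pics/c1.png

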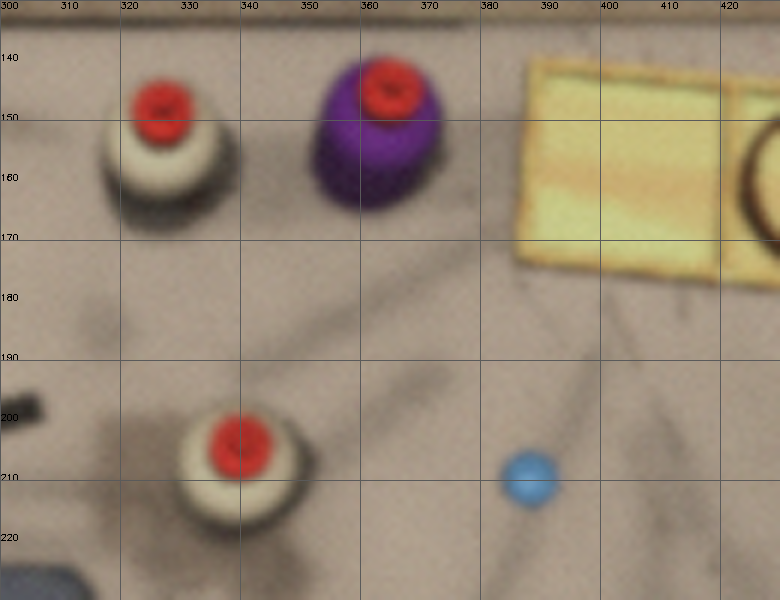

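View pics/c2.png

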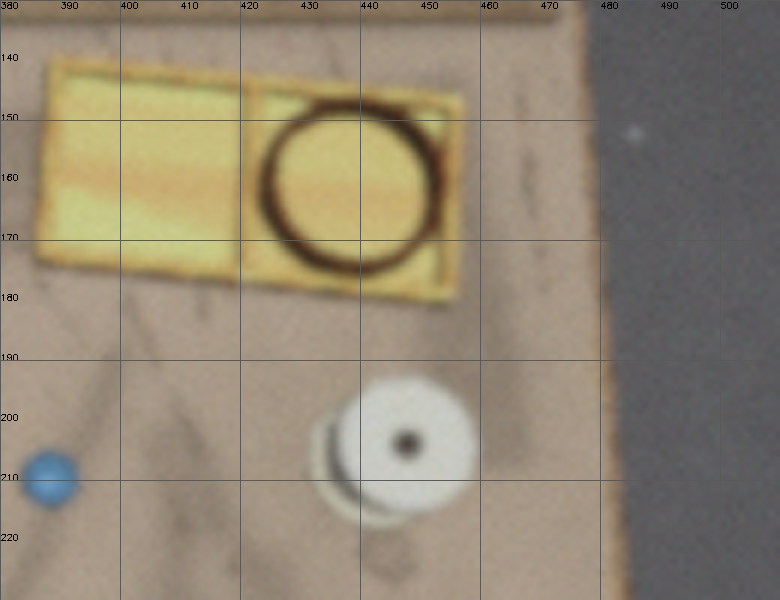

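```bash
cat > h.py <<'E'
import numpy as np
from cell import manip
def cal(n):
    f=manip.grab_frame(n); f['R']=np.array(f['R']);f['t']=np.array(f['t']);return f
def proj(f,X):
    c=f['R']@np.array(X,float)+f['t']; F=200/np.tan(np.radians(f['fovy']/2))
    return np.array([f['cx']+F*c[0]/c[2],f['cy']+F*c[1]/c[2]])
def ray(f,u,v,z):
    F=200/np.tan(np.radians(f['fovy']/2))
    d=f['R'].T@np.array([(u-f['cx'])/F,(v-f['cy'])/F,1]); o=-f['R'].T@f['t']
    return o+d*(z-o[2])/d[2]
E
python3 - <<'E'
from h import *
f=cal('top');s=cal('side')
for n,P,z in [('trayL',[(227.5,139.7),(294.7,147),(290,181),(221.2,173)],12),('trayR',[(388.3,139.7),(457.2,146.2),(455.8,180),(386.2,173.7)],12),('spL',[(216.3,211.7)],40),('spR',[(447.7,204)],40),('bF',[(327.2,148.8)],103),('bN',[(340.2,204.5)],103)]:
    Q=np.array([ray(f,*p,z) for p in P]); print(n,Q.round(1).tolist(),Q.mean(0).round(1), proj(s,Q.mean(0)).round(1)*1.25)
    if len(Q)==4: print([np.linalg.norm(Q[i]-Q[(i+1)%4]).round(1) for i in range(4)])
for p in [(263,274.5)]: pass
# collars centres top z=20
for p in [(274.7,161.5),(438.2,161.3)]: print('collar',ray(f,*p,20).round(1))
E
```

```text
trayL [[658.0, 194.0, 12.0], [638.2, 22.0, 12.0], [549.5, 32.6, 12.0], [570.2, 205.9, 12.0]] [604.  113.6  12. ] [444.625 219.625]
[np.float64(173.1), np.float64(89.4), np.float64(174.5), np.float64(88.6)]
trayR [[657.2, -215.7, 12.0], [639.6, -388.8, 12.0], [551.9, -379.5, 12.0], [568.1, -207.5, 12.0]] [ 604.2 -297.9   12. ] [470.375 325.125]
[np.float64(173.9), np.float64(88.3), np.float64(172.7), np.float64(89.5)]
spL [[467.3, 205.5, 40.0]] [467.3 205.5  40. ] [389.125 195.5  ]
spR [[486.2, -346.1, 40.0]] [ 486.2 -346.1   40. ] [413.    334.125]
bF [[602.7, -58.5, 103.0]] [602.7 -58.5 103. ] [454.375 224.   ]
bN [[473.6, -86.9, 103.0]] [473.6 -86.9 103. ] [397.5   233.625]
collar [597.6  71.   20. ]
collar [ 597.7 -336.1   20. ]
```

```bash
python3 - <<'E'
import cv2
i=cv2.imread("pics/side0.png")
x0,y0=290,140
c=i[y0:y0+160,x0:x0+120]; c=cv2.resize(c,None,fx=3.7,fy=3.7,interpolation=cv2.INTER_CUBIC)
cv2.imwrite("pics/s0.png",c)
E
```

```text
(no output)
```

View pics/s0.png

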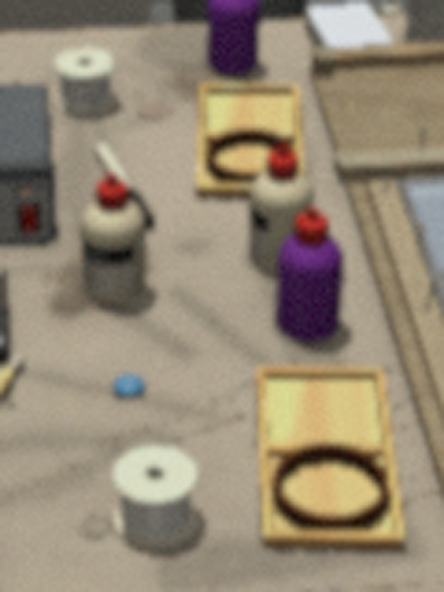

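```bash
cat >> h.py <<'E'
from scipy.spatial.transform import Rotation as Rn
def plan(T,yaw,hand,frac=1.0):
    """print rows bringing tool to T (TCP) with tool x at yaw, pointing down"""
    o=manip.observe(); p=np.array(o['eef_pos']);R=np.array(o['tool_rot'])
    print('t',round(o['clock'],2),'now',p.round(1),'yaw',round(np.degrees(np.arctan2(R[1,0],R[0,0])),1),'gap',round(o['finger_gap'],1),'F',np.array(o['ft_force']).round(1))
    y=np.radians(yaw);G=np.array([[np.cos(y),np.sin(y),0],[np.sin(y),-np.cos(y),0],[0,0,-1]])
    T=np.array(T,float); rows=[]
    for k in range(40):
        d=R.T@(T-p)/25; w=Rn.from_matrix(R.T@G).as_rotvec(degrees=True)/5
        if max(abs(d).max(),abs(w).max())<0.03: break
        m=max(abs(d).max(),1e-9)/frac; n=max(abs(w).max(),1e-9)
        d=d/max(m,1); w=w/max(n,1)
        d=d.round(2);w=w.round(2)
        rows.append(' '.join(f'{v:g}' for v in list(d)+list(w)+[hand]))
        p=p+R@d*25; R=R@Rn.from_rotvec(w*5,degrees=True).as_matrix()
    for i in range(0,len(rows),5): print('; '.join(r for r in rows[i:i+5]))
E
python3 -c "
from h import *
plan([475,-346,200],174.4,0.8)"
```

```text
t 0.2 now [ 209.9 -508.   201.7] yaw 112.4 gap 85.4 F [0.2 0.4 1.8]
0.16 1 0.01 0 -0 -1 0.8; 0.07 1 0.01 0 -0 -1 0.8; -0.02 1 0 0 -0 -1 0.8; -0.11 1 0.01 0 -0 -1 0.8; -0.19 1 0 0 -0 -1 0.8
-0.29 1 0.01 0 -0 -1 0.8; -0.38 1 0.01 0 -0 -1 0.8; -0.49 1 0 0 -0 -1 0.8; -0.6 1 0.01 0 -0 -1 0.8; -0.73 1 0 0 -0 -1 0.8
-0.87 1 0.01 0 -0 -1 0.8; -0.31 0.3 0 0.01 -0.01 -1 0.8; 0 0 0 0 0 -0.39 0.8
```

Call:
{"op": "move_arm", "data": {"moves": "0.16 1 0 0 0 -1 0.8; 0.07 1 0 0 0 -1 0.8; 0 1 0 0 0 -1 0.8; -0.1 1 0 0 0 -1 0.8; -0.2 1 0 0 0 -1 0.8"}}

```text
clock: 0.62
eef_pos: [316.4, -440.7, 200.2]
tool_rot: [[-0.743, 0.67, -0.003], [0.67, 0.743, 0.003], [0.004, 0.0, -1.0]]
ft_force: [-0.2, -0.7, 0.7]
finger_gap: 76.8
```

```bash
python3 -c "
from h import *
plan([475,-346,200],174.4,0.8)"
```

```text
t 0.62 now [ 316.4 -440.7  200.2] yaw 137.9 gap 76.8 F [-0.2 -0.7  0.7]
-0.31 1 0 0 -0.01 -1 0.8; -0.41 1 0 0 -0.01 -1 0.8; -0.51 1 0 0 -0.01 -1 0.8; -0.63 1 0 0 -0 -1 0.8; -0.75 1 0 0 -0.01 -1 0.8
-0.9 1 0.01 0.01 -0 -1 0.8; -0.27 0.25 -0 0 -0.01 -1 0.8; 0.01 -0 -0 0 0 -0.29 0.8
```

Call:
{"op": "move_arm", "data": {"moves": "-0.3 1 0 0 0 -1 0.8; -0.4 1 0 0 0 -1 0.8; -0.5 1 0 0 0 -1 0.8; -0.65 1 0 0 0 -1 0.8; -0.75 1 0 0 0 -1 0.8"}}

```text
clock: 1.03
eef_pos: [441.6, -362.2, 199.4]
tool_rot: [[-0.962, 0.273, -0.005], [0.273, 0.962, 0.004], [0.006, 0.003, -1.0]]
ft_force: [-0.3, -1.5, -0.4]
finger_gap: 77.0
```

Call:
{"op": "move_arm", "data": {"moves": "-0.9 1 0 0 0 -1 0.8; -0.27 0.25 0 0 0 -1 0.8; 0 0 0 0 0 -0.3 0.8"}}

```text
clock: 1.28
eef_pos: [483.5, -334.0, 197.4]
tool_rot: [[-0.998, 0.057, -0.006], [0.057, 0.998, 0.006], [0.006, 0.006, -1.0]]
ft_force: [-1.3, 0.5, 1.1]
finger_gap: 76.8
```

```bash
cat > look.py <<'E'
import sys,cv2
from h import *
f=cal('wrist'); i=f['frame'][:,:,::-1].copy()
o=manip.observe();print(np.array(o['eef_pos']).round(1),round(o['clock'],2))
pts={'spL':(467.3,205.5,40),'spR':(486.2,-346.1,40),'bF':(602.7,-58.5,103),'bN':(473.6,-86.9,103),'cL':(599.1,71.9,20),'cR':(600.1,-339.7,20),'qL':(608.9,155.3,5),'qR':(608.3,-256.1,5)}
i=cv2.resize(i,None,fx=1.25,fy=1.25)
for k,v in pts.items():
    p=proj(f,v)
    if (f['R']@np.array(v)+f['t'])[2]>0 and 0<p[0]<640 and 0<p[1]<400:
        print(k,p.round(1)); q=(p*1.25).astype(int); cv2.drawMarker(i,tuple(int(a) for a in q),(0,255,0),0,12,1)
cv2.imwrite(sys.argv[1],i)
np.savez('w.npz',R=f['R'],t=f['t'],fovy=f['fovy'],cx=f['cx'],cy=f['cy'])
E
python3 look.py pics/w1.png
```

```text
[ 483.1 -334.2  197.2] 1.33
spR [315.2 162. ]
bF [240.2 390.7]
bN [337.  370.4]
cL [265.7 396.6]
cR [226.2 168.5]
qR [233.5 223.6]
```

View pics/w1.png

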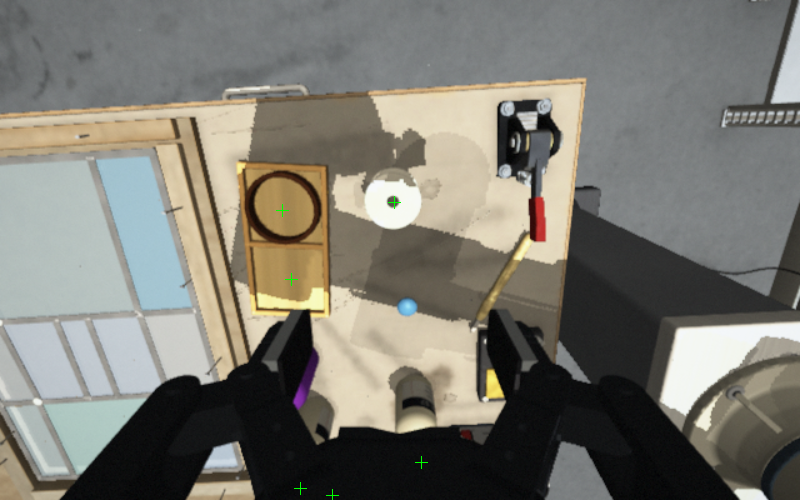

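```bash
python3 - <<'E'
from h import *
w=dict(np.load('w.npz'))
for n,p,z in [('c',(240,163),12),('c',(328,165),12),('c',(330,316),12),('c',(252,317),12),('collar',(283,206),20),('sp',(393,201),40),('divider',(288,243),12)]:
    print(n,ray(w,p[0]/1.25,p[1]/1.25,z).round(1))
E
python3 -c "
import cv2
i=cv2.imread('pics/w1.png')[140:340,225:425];cv2.imwrite('pics/w1c.png',cv2.resize(i,(800,800))[:600])"
```

```text
c [ 637.2 -388.5   12. ]
c [ 550.2 -381.6   12. ]
c [ 569.1 -210.5   12. ]
c [ 659.4 -214.6   12. ]
collar [ 599.1 -344.5   20. ]
sp [ 487.1 -347.6   40. ]
divider [ 603.2 -302.2   12. ]
```

View pics/w1c.png

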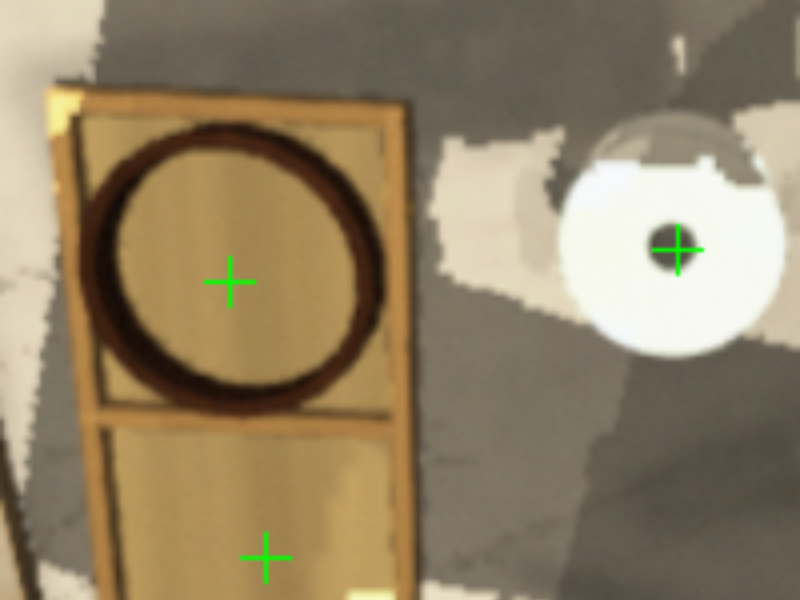

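```bash
python3 -c "
from h import *
plan([487,-347,80],174.4,0.75)"
```

```text
t 1.33 now [ 483.1 -334.2  197.2] yaw 176.7 gap 76.8 F [-0.1 -0.  -0.2]
-0.05 -0.11 1 0.07 -0.08 0.46 0.75; -0.04 -0.11 1 -0 0 -0 0.75; -0.04 -0.1 1 -0 0 -0 0.75; -0.05 -0.11 1 -0 0 -0 0.75; -0.03 -0.07 0.69 -0 0 -0 0.75
```

Call:
{"op": "move_arm", "data": {"moves": "-0.1 -0.25 1 0.07 -0.08 0.46 0.75; -0.1 -0.25 1 0 0 0 0.75; 0 0 1 0 0 0 0.75; 0 0 0.8 0 0 0 0.75; 0 0 0.3 0 0 0 0.75"}}

```text
clock: 1.75
eef_pos: [488.7, -348.8, 93.8]
tool_rot: [[-0.995, 0.104, 0.006], [0.104, 0.995, -0.004], [-0.007, -0.003, -1.0]]
ft_force: [-0.8, 0.8, -0.1]
finger_gap: 75.0
```

```bash
python3 -c "
from h import *
plan([487,-347,12],174.4,0.75)"; python3 look.py pics/w2.png
```

```text
t 1.75 now [ 488.7 -348.8   93.8] yaw 174.0 gap 75.0 F [-0.8  0.8 -0.1]
0.03 0.02 1 -0.04 0.08 -0.08 0.75; 0.02 0.02 1 0 -0 0 0.75; 0.02 0.02 1 0 -0 0 0.75; 0.01 0.01 0.27 0 -0 0 0.75
[ 488.3 -348.6   93.1] 1.8
spR [322.2 205.3]
cR [203.5 215.3]
qR [219.6 280.7]
```

View pics/w2.png

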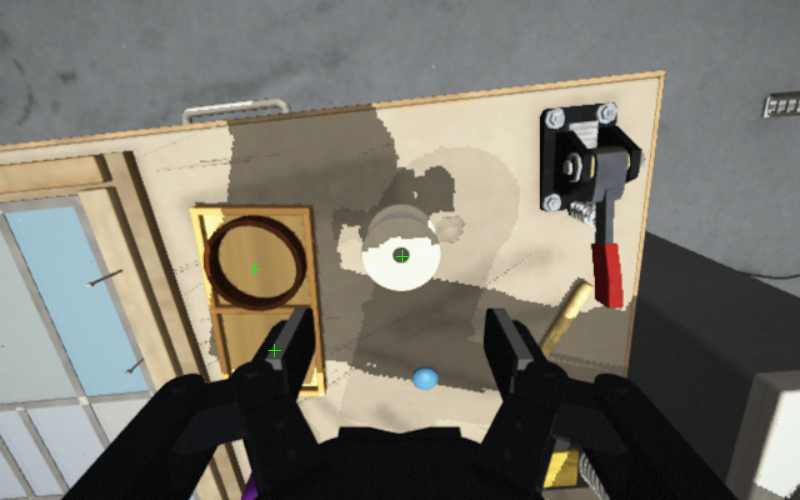

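Call:
{"op": "move_arm", "data": {"moves": "0.05 0.05 1 -0.04 0.06 -0.05 0.75; 0.02 0.02 1 0 0 0 0.75; 0 0 0.8 0 0 0 0.75; 0 0 0.3 0 0 0 0.75; 0 0 0.05 0 0 0 0.75"}}

```text
clock: 2.22
eef_pos: [489.4, -350.2, 18.1]
tool_rot: [[-0.995, 0.103, 0.007], [0.103, 0.995, -0.005], [-0.008, -0.004, -1.0]]
ft_force: [0.7, -0.3, 0.7]
finger_gap: 74.7
```

```bash
python3 -c "
from h import *
plan([486.7,-346.6,12],174.4,0.75)"
```

```text
t 2.22 now [ 489.4 -350.2   18.1] yaw 174.1 gap 74.7 F [ 0.7 -0.3  0.7]
0.12 0.13 0.24 -0.05 0.09 -0.06 0.75
```

Call:
{"op": "move_arm", "data": {"moves": "0.2 0.2 0.24 -0.1 0.15 -0.06 0.75; 0 0 0.05 0 0 0 0.75"}}

```text
clock: 2.38
eef_pos: [485.7, -345.3, 12.7]
tool_rot: [[-0.995, 0.097, -0.004], [0.097, 0.995, 0.004], [0.004, 0.004, -1.0]]
ft_force: [-0.1, -0.9, -0.8]
finger_gap: 74.7
```

```bash
python3 -c "
from h import *
plan([486.7,-346.6,12],174.4,0.75)"
```

```text
t 2.38 now [ 485.7 -345.3   12.7] yaw 174.4 gap 74.7 F [-0.1 -0.9 -0.8]
-0.04 -0.05 0.03 0.04 -0.05 0 0.75
```

Close: 40 N on a 0.32 kg spool.

Call:
{"op": "move_arm", "data": {"moves": "0 0 0 0 0 0 -0.5; 0 0 0 0 0 0 -0.5; 0 0 0 0 0 0 -0.5; 0 0 0 0 0 0 -0.5; 0 0 0 0 0 0 -0.5", "force": 45}}

```text
clock: 2.8
eef_pos: [488.5, -346.7, 17.3]
tool_rot: [[-0.995, 0.096, 0.003], [0.096, 0.995, 0.001], [-0.003, 0.001, -1.0]]
ft_force: [-0.2, -1.3, -0.4]
finger_gap: 21.3
```

Call:
{"op": "move_arm", "data": {"moves": "0 0 0 0 0 0 -0.5; 0 0 0 0 0 0 -0.5; 0 0 -0.1 0 0 0 -0.5; 0 0 -0.3 0 0 0 -0.5; 0 0 -0.5 0 0 0 -0.5"}}

```text
clock: 3.22
eef_pos: [486.9, -345.8, 38.9]
tool_rot: [[-0.995, 0.097, -0.001], [0.097, 0.995, 0.003], [0.001, 0.003, -1.0]]
ft_force: [-0.1, 0.0, 0.1]
finger_gap: 21.4
```

```bash
python3 -c "
from h import *
plan([608.3,-257.5,110],174.4,-0.5,0.7)"
```

```text
t 3.22 now [ 486.9 -345.8   38.9] yaw 174.4 gap 21.4 F [-0.1  0.   0.1]
-0.7 0.62 -0.44 0.03 -0.01 0.01 -0.5; -0.7 0.62 -0.44 0 -0 -0 -0.5; -0.7 0.62 -0.45 0 -0 -0 -0.5; -0.7 0.63 -0.44 0 -0 -0 -0.5; -0.7 0.62 -0.45 0 -0 -0 -0.5
-0.7 0.63 -0.44 0 -0 -0 -0.5; -0.29 0.25 -0.18 0 -0 -0 -0.5
```

```bash
python3 look.py pics/w3.png
```

```text
[ 488.6 -347.1   42.5] 3.27
spR [319.3 230.6]
cR [170.3 239.5]
qR [194.7 314.4]
```

View pics/w3.png

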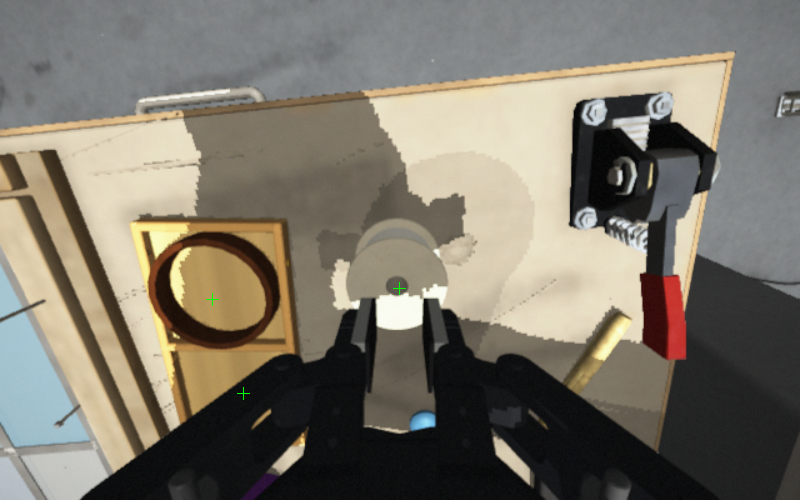

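```bash
python3 - <<'E'
from h import *
import cv2
w=dict(np.load('w.npz'))
o=manip.observe();p=np.array(o['eef_pos']);R=np.array(o['tool_rot'])
for d in [(0,0,0),(10.7,0,0),(-10.7,0,0),(10.7,0,-10),(10.7,11,0),(10.7,-11,0),(10.7,0,-19)]:
    print(d,proj(w,p+R@np.array(d))*1.25)
C=-w['R'].T@w['t'];print(C, R.T@(C-p))
for n in ['side','top']:
    f=cal(n);i=f['frame'][:,:,::-1]
    q=proj(f,p).astype(int);s=proj(f,(487,-347,0)).astype(int);print(n,q,s)
    c=i[q[1]-70:q[1]+70,q[0]-90:q[0]+90].copy();cv2.imwrite(f'pics/{n}3.png',cv2.resize(c,None,fx=4.2,fy=4.2,interpolation=cv2.INTER_CUBIC))
E
```

```text
(0, 0, 0) [394.36111828 289.12431268]
(10.7, 0, 0) [414.62823536 289.08566618]
(-10.7, 0, 0) [374.08543042 289.16297552]
(10.7, 0, -10) [415.54952209 298.06202415]
(10.7, 11, 0) [414.33270041 307.53001833]
(10.7, -11, 0) [414.93553537 269.90705601]
(10.7, 0, -19) [416.46810664 307.01205402]
[ 478.29069869 -429.39778115  208.88388339] [   1.81920405  -82.92622547 -166.418317  ]
side [331 266] [330 280]
top [448 202] [442 206]
```

View pics/side3.png

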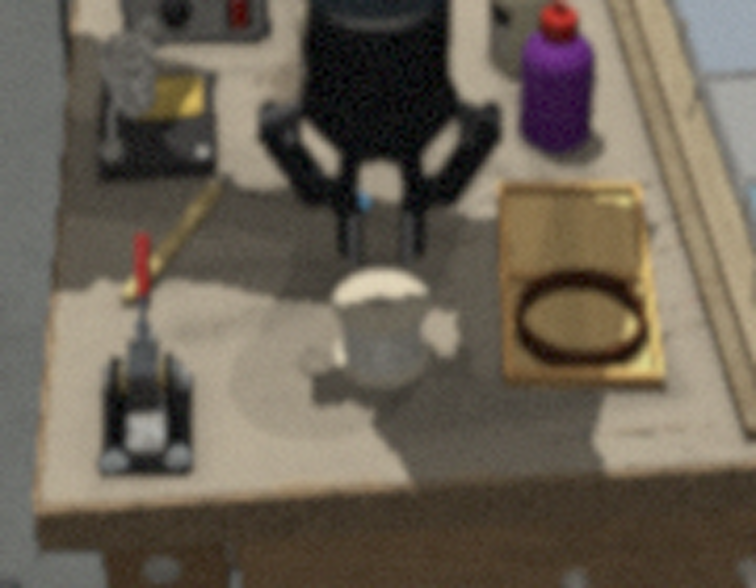

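View pics/top3.png

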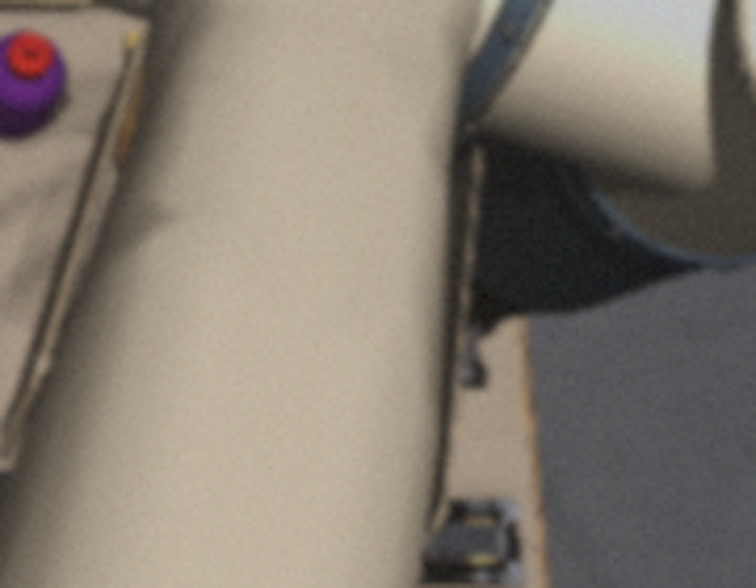

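```bash
python3 - <<'E'
from h import *
w=dict(np.load('w.npz')); s=cal('side')
o=manip.observe();p=np.array(o['eef_pos']);R=np.array(o['tool_rot'])
def line(f,u,v):
    F=200/np.tan(np.radians(f['fovy']/2)); d=f['R'].T@np.array([(u-f['cx'])/F,(v-f['cy'])/F,1]); return -f['R'].T@f['t'],d/np.linalg.norm(d)
def tri(a,b):
    A=np.zeros((3,3));B=np.zeros(3);
    for o,d in (a,b):
        M=np.eye(3)-np.outer(d,d);A+=M;B+=M@o
    X=np.linalg.solve(A,B); return X,[np.linalg.norm((np.eye(3)-np.outer(d,d))@(X-o)) for o,d in(a,b)]
for wp,sp in [((362,300),(348,258)),((433,300),(412,256))]:
    X,e=tri(line(w,wp[0]/1.25,wp[1]/1.25),line(s,331-90+sp[0]/4.2,266-70+sp[1]/4.2)); print(X.round(1),np.round(e,1),(R.T@(X-p)).round(1))
F=200/np.tan(np.radians(w['fovy']/2)); print(98/1.25*169/F,'spool dia', p, o['finger_gap'])
E
```

```text
[ 482.4 -378.5  104.2] [13.6 13.6] [  2.3 -32.5 -64.5]
[ 487.9 -378.2  104.3] [16.3 16.3] [ -3.1 -31.7 -64.6]
47.414185762849264 spool dia [ 488.02197588 -346.28528741   39.76058622] 21.1163615859012
```

```bash
python3 - <<'E'
from h import *
import cv2
w=dict(np.load('w.npz')); s=cal('side')
o=manip.observe();p=np.array(o['eef_pos']);R=np.array(o['tool_rot'])
print('cam axis',w['R'][2],'F',200/np.tan(np.radians(w['fovy']/2)),p)
def line(f,u,v):
    F=200/np.tan(np.radians(f['fovy']/2)); d=f['R'].T@np.array([(u-f['cx'])/F,(v-f['cy'])/F,1]); return -f['R'].T@f['t'],d/np.linalg.norm(d)
def tri(a,b):
    A=np.zeros((3,3));B=np.zeros(3);
    for o,d in (a,b):
        M=np.eye(3)-np.outer(d,d);A+=M;B+=M@o
    X=np.linalg.solve(A,B); return X,[np.linalg.norm((np.eye(3)-np.outer(d,d))@(X-o)) for o,d in(a,b)]
for n,wp,sp in [('tipL',(362,300),(412,256)),('tipR',(433,300),(348,258)),('hole',(397,285),None)]:
    if sp is None: S=line(s,331.6,267.8)
    else: S=line(s,331-90+sp[0]/4.2,266-70+sp[1]/4.2)
    X,e=tri(line(w,wp[0]/1.25,wp[1]/1.25),S); print(n,X.round(1),np.round(e,1),(R.T@(X-p)).round(1))
# project spool rim circles and tray model
i=cv2.imread('pics/w3.png')
def draw(P,c):
    q=np.array([proj(w,x)*1.25 for x in P]).round().astype(np.int32); cv2.polylines(i,[q],True,c,1)
a=np.linspace(0,6.28,40)
for z,c in ((40,(0,0,255)),(0,(255,0,0))): draw([(486.6+27.5*np.cos(t),-346.5+27.5*np.sin(t),z) for t in a],c)
y=np.array([.098,.995]);x=np.array([.995,-.098]);T=np.array([604,-300])
for z,c in ((12,(0,0,255)),): draw([np.r_[T+sx*45*x+sy*87*y,z] for sx,sy in((-1,-1),(1,-1),(1,1),(-1,1))],c)
draw([np.r_[T-42*y+38*np.cos(t)*x+38*np.sin(t)*y,20] for t in a],(255,0,255))
cv2.imwrite('pics/w3m.png',i)
E
```

```text
cam axis [ 0.03108663  0.32576004 -0.94494128] F 279.44379486490186 [ 487.62116154 -346.10815276   39.21009236]
tipL [ 502.3 -363.7   84.5] [2.9 2.9] [-16.4 -16.  -45.3]
tipR [ 470.8 -361.5   84.5] [0.4 0.4] [ 15.2 -16.9 -45.4]
hole [ 488.  -348.3   40.3] [0.8 0.8] [-0.6 -2.1 -1. ]
```

View pics/w3m.png

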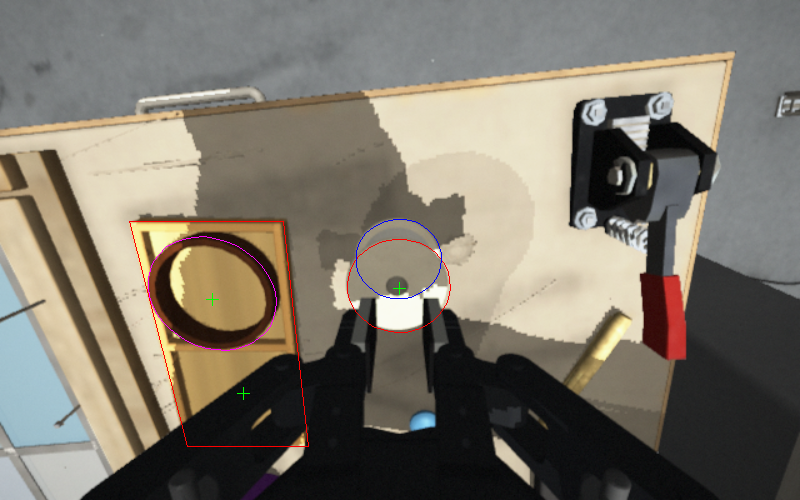

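```bash
python3 - <<'E'
from h import *
import cv2
s=cal('side');p=np.array([209.84,-507.8,201.4]);
R=np.array([[-.3817,.9243,0],[.9243,.3817,0],[0,0,-1]])
i=cv2.imread('pics/side0.png');
for d in [(0,0,0),(0,0,-13),(42,0,-13),(-42,0,-13),(0,0,-73),(42,0,-50),(-42,0,-50)]:
    q=proj(s,p+R@np.array(d));print(d,q.round(1)); cv2.drawMarker(i,tuple(int(round(v)) for v in q),(0,0,255) if d[2] else (0,255,0),0,5,1)
cv2.imwrite('pics/s0t.png',cv2.resize(i[150:290,110:290],None,fx=4.2,fy=4.2,interpolation=cv2.INTER_CUBIC))
E
```

```text
(0, 0, 0) [189.5 268.5]
(0, 0, -13) [188.3 263.2]
(42, 0, -13) [183.1 250.4]
(-42, 0, -13) [193.8 276.9]
(0, 0, -73) [182.6 237.7]
(42, 0, -50) [179.7 235.1]
(-42, 0, -50) [190.3 261.2]
```

View pics/s0t.png

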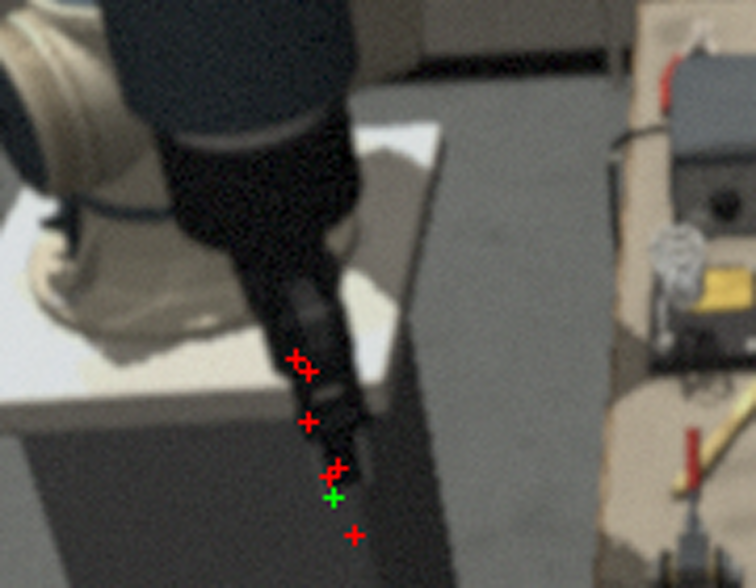

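The fingers shut above the spool without touching it, and the spool hasn't moved. Both cameras put the real finger ends about 35–45 mm behind the reported TCP. I'll open again, go lower in small steps, and check from the side.

Call:
{"op": "move_arm", "data": {"moves": "0 0 0 0 0 0 0.75; 0 0 0 0 0 0 0.75; 0 0 0 0 0 0 0.75; 0 0 0 0 0 0 0.75; 0 0 0 0 0 0 0.75"}}

```text
clock: 3.93
eef_pos: [486.2, -345.4, 36.8]
tool_rot: [[-0.995, 0.097, -0.003], [0.097, 0.995, 0.004], [0.003, 0.004, -1.0]]
ft_force: [0.2, -0.3, -0.7]
finger_gap: 74.8
```

```bash
python3 -c "
from h import *
plan([487,-347,10],174.4,0.75)"; python3 look.py pics/w4.png
```

```text
t 3.93 now [ 486.2 -345.4   36.8] yaw 174.4 gap 74.8 F [ 0.2 -0.3 -0.7]
-0.04 -0.06 1 0.04 -0.04 0 0.75; -0 -0 0.07 0 0 0 0.75
[ 486.2 -345.4   36.8] 3.98
spR [318.2 231.6]
cR [167.7 240.6]
qR [192.7 315.9]
```

View pics/w4.png

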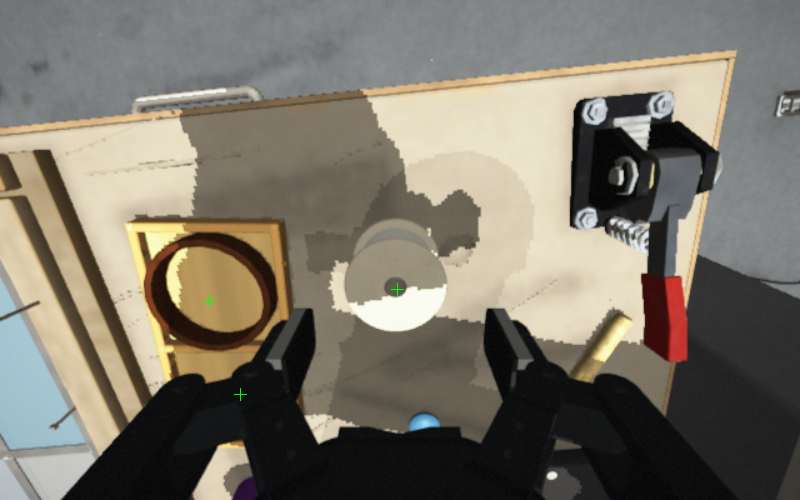

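Call:
{"op": "move_arm", "data": {"moves": "-0.05 -0.06 0.8 0.04 -0.04 0 0.75; 0 0 0.4 0 0 0 0.75; 0 0 0.2 0 0 0 0.75"}}

```text
clock: 4.23
eef_pos: [488.9, -347.9, 2.7]
tool_rot: [[-0.995, 0.097, 0.004], [0.097, 0.995, -0.002], [-0.005, -0.002, -1.0]]
ft_force: [0.4, -0.2, 1.4]
finger_gap: 74.0
```

```bash
cat > side.py <<'E'
import sys,cv2
from h import *
o=manip.observe();p=np.array(o['eef_pos'])
print(p.round(1),round(o['finger_gap'],1),np.array(o['ft_force']).round(1),round(o['clock'],2))
f=cal('side');i=f['frame'][:,:,::-1]
q=proj(f,[p[0],p[1],20]).astype(int); x0=max(q[0]-65,0);y0=max(q[1]-55,0)
c=i[y0:y0+96,x0:x0+130];cv2.imwrite(sys.argv[1],cv2.resize(c,None,fx=6,fy=6,interpolation=cv2.INTER_CUBIC))
print('crop origin',x0,y0)
E
python3 side.py pics/s5.png; python3 look.py pics/w5.png
```

```text
[ 488.9 -347.9    2.7] 74.0 [ 0.4 -0.2  1.4] 4.23
crop origin 266 219
[ 488.2 -347.5    2.3] 4.33
spR [321.4 263.5]
cR [143.1 269.4]
qR [176.4 350.8]
```

View pics/s5.png

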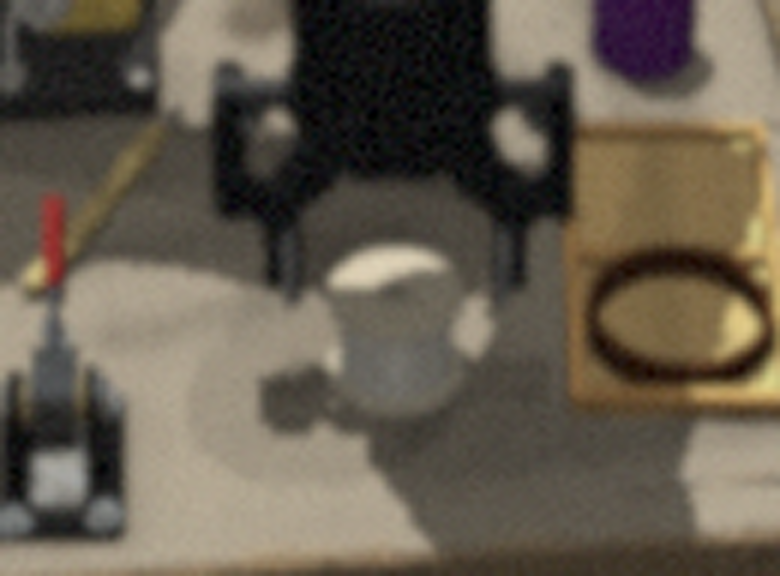

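View pics/w5.png

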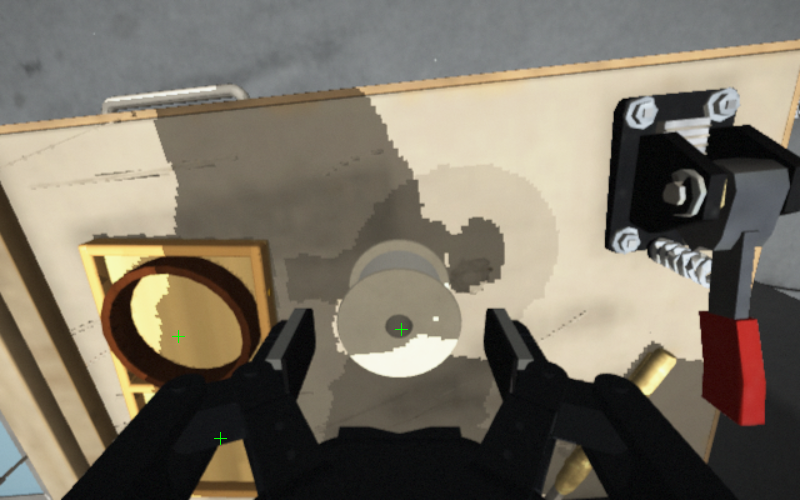

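Call:
{"op": "move_arm", "data": {"moves": "0.06 0.04 0.35 -0.02 0.05 0 0.75; 0 0 0.15 0 0 0 0.75; 0 0 0 0 0 0 0.75"}}

```text
clock: 4.58
eef_pos: [487.6, -346.8, -9.9]
tool_rot: [[-0.995, 0.097, -0.0], [0.097, 0.995, -0.0], [0.0, -0.0, -1.0]]
ft_force: [-0.5, -0.8, 0.8]
finger_gap: 74.5
```

```bash
python3 side.py pics/s6.png
```

```text
[ 487.6 -346.8   -9.9] 74.5 [-0.5 -0.8  0.8] 4.58
crop origin 266 218
```

View pics/s6.png

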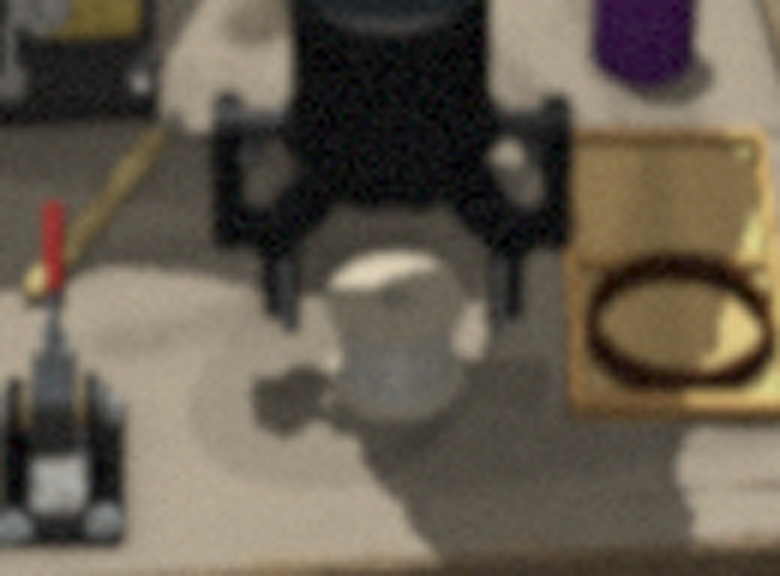

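Call:
{"op": "move_arm", "data": {"moves": "0 0 0 0 0 0 -0.2; 0 0 0 0 0 0 -0.2; 0 0 0 0 0 0 -0.2; 0 0 0 0 0 0 -0.2; 0 0 0 0 0 0 -0.2", "force": 45}}

```text
clock: 5.05
eef_pos: [488.3, -346.8, -8.8]
tool_rot: [[-0.995, 0.097, 0.001], [0.097, 0.995, -0.0], [-0.002, -0.0, -1.0]]
ft_force: [-0.1, -0.3, -0.9]
finger_gap: 53.7
```

```bash
python3 side.py pics/s7.png;python3 look.py pics/w7.png
```

```text
[ 488.3 -346.8   -8.8] 53.7 [-0.1 -0.3 -0.9] 5.05
crop origin 266 218
[ 488.3 -346.9   -8.8] 5.15
spR [322.1 273.9]
cR [132.9 278.6]
qR [169.8 362.1]
```

View pics/s7.png

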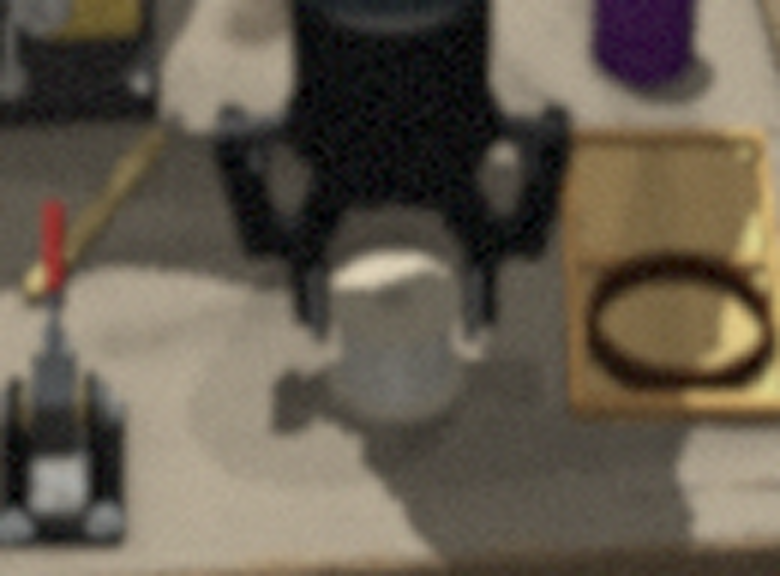

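View pics/w7.png

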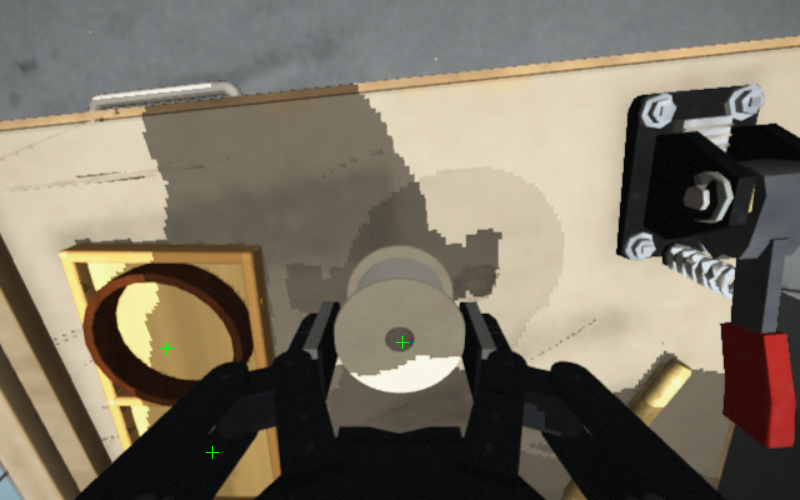

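Call:
{"op": "move_arm", "data": {"moves": "0 0 -0.1 0 0 0 -0.2; 0 0 -0.2 0 0 0 -0.2; 0 0 -0.4 0 0 0 -0.2; 0 0 -0.6 0 0 0 -0.2; 0 0 -0.6 0 0 0 -0.2"}}

```text
clock: 5.57
eef_pos: [484.2, -344.7, 36.8]
tool_rot: [[-0.995, 0.098, -0.009], [0.098, 0.995, 0.005], [0.009, 0.005, -1.0]]
ft_force: [0.4, 0.0, -2.8]
finger_gap: 53.0
```

```bash
python3 side.py pics/s8.png;python3 look.py pics/w8.png; python3 -c "
from h import *
plan([608.3,-257.5,60],174.4,-0.2,0.7)"
```

```text
[ 484.2 -344.7   36.8] 53.0 [ 0.4  0.  -2.8] 5.57
crop origin 264 218
[ 486.6 -346.    39.4] 5.67
spR [318.2 229.9]
cR [170.3 239. ]
qR [194.5 313.7]
t 5.67 now [ 486.6 -346.    39.4] yaw 174.4 gap 53.0 F [ 0.9 -0.7 -2.9]
-0.7 0.62 -0.13 0.02 -0.03 0 -0.2; -0.7 0.62 -0.13 -0 0 0 -0.2; -0.7 0.62 -0.13 -0 0 0 -0.2; -0.7 0.62 -0.13 -0 0 0 -0.2; -0.7 0.62 -0.13 -0 0 0 -0.2
-0.7 0.63 -0.12 -0 0 0 -0.2; -0.3 0.27 -0.05 -0 0 0 -0.2
```

View pics/s8.png

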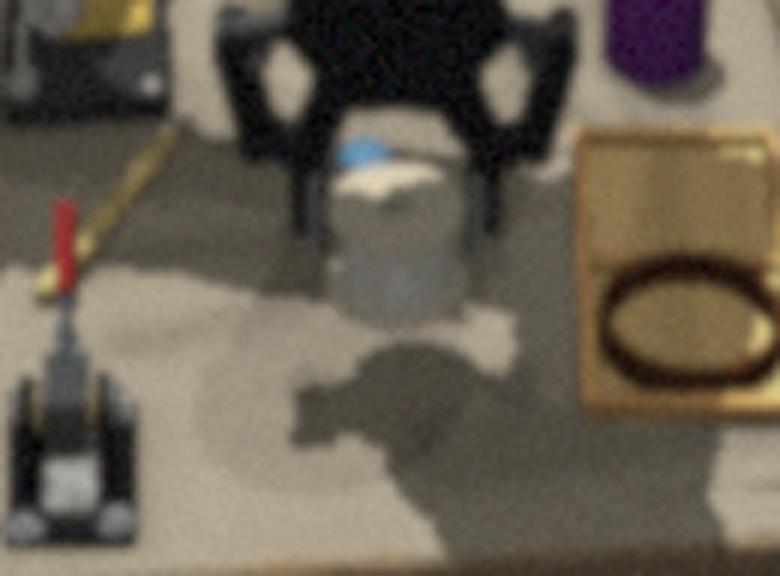

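View pics/w8.png

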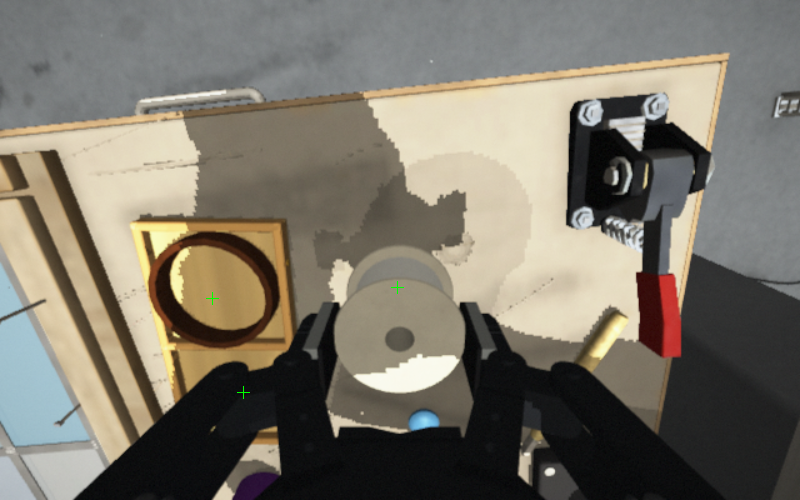

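Call:
{"op": "move_arm", "data": {"moves": "-0.4 0.35 -0.1 0.02 -0.03 0 -0.2; -0.7 0.6 -0.1 0 0 0 -0.2; -0.7 0.6 -0.1 0 0 0 -0.2; -0.7 0.6 -0.1 0 0 0 -0.2; -0.7 0.6 0 0 0 0 -0.2"}}

```text
clock: 6.08
eef_pos: [572.4, -284.1, 48.8]
tool_rot: [[-0.995, 0.105, -0.002], [0.105, 0.995, 0.002], [0.002, 0.002, -1.0]]
ft_force: [0.7, -0.2, -2.4]
finger_gap: 53.5
```

```bash
python3 -c "
from h import *
plan([609,-257.5,45],174.4,-0.2,0.5)"
```

```text
t 6.08 now [ 572.4 -284.1   48.8] yaw 174.0 gap 53.5 F [ 0.7 -0.2 -2.4]
-0.5 0.45 0.06 0.02 -0.02 -0.08 -0.2; -0.5 0.44 0.05 0 -0 -0 -0.2; -0.35 0.31 0.04 0 -0 -0 -0.2
```

Call:
{"op": "move_arm", "data": {"moves": "-0.4 0.36 0 0.02 -0.02 -0.08 -0.2; -0.4 0.36 0 0 0 0 -0.2; -0.2 0.2 0 0 0 0 -0.2; 0 0 0 0 0 0 -0.2"}}

```text
clock: 6.42
eef_pos: [603.9, -257.9, 45.8]
tool_rot: [[-0.996, 0.093, -0.002], [0.093, 0.996, 0.002], [0.003, 0.001, -1.0]]
ft_force: [-0.1, -1.2, -3.3]
finger_gap: 53.1
```

```bash
python3 side.py pics/s9.png;python3 look.py pics/w9.png; python3 -c "
from h import *
plan([609,-257.5,-2],174.4,-0.2,0.5)"
```

```text
[ 603.9 -257.9   45.8] 53.1 [-0.1 -1.2 -3.3] 6.42
crop origin 308 192
[ 602.7 -259.    45.9] 6.52
spR [505.5  72.2]
cR [311.6 102.6]
qR [312.4 211.1]
t 6.52 now [ 602.7 -259.    45.9] yaw 174.6 gap 53.2 F [ 0.5 -0.9 -4. ]
-0.07 0.02 0.5 0.02 -0.04 0.04 -0.2; -0.06 0.02 0.5 -0 0 -0 -0.2; -0.06 0.02 0.5 -0 0 -0 -0.2; -0.06 0.02 0.42 -0 0 -0 -0.2
```

View pics/s9.png

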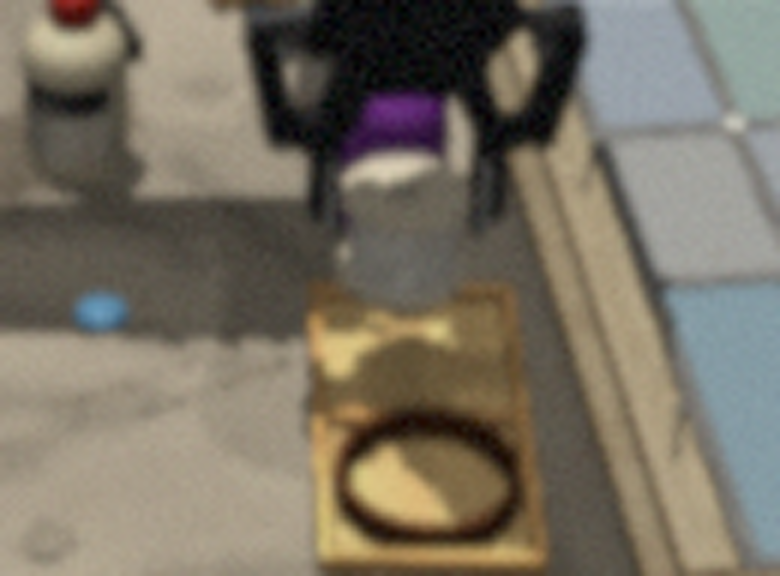

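View pics/w9.png

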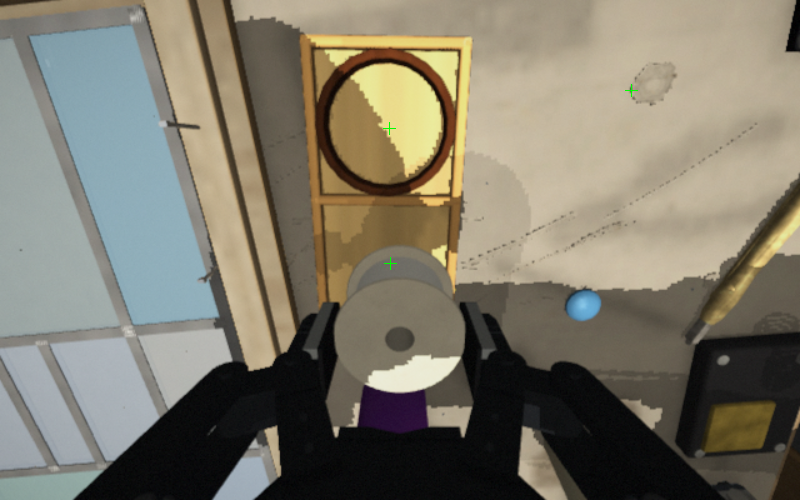

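Call:
{"op": "move_arm", "data": {"moves": "-0.2 0.05 0.4 0.02 -0.04 0 -0.2; -0.1 0 0.5 0 0 0 -0.2; 0 0 0.4 0 0 0 -0.2; 0 0 0.2 0 0 0 -0.2; 0 0 0 0 0 0 -0.2"}}

```text
clock: 6.93
eef_pos: [607.7, -260.9, 3.9]
tool_rot: [[-0.995, 0.098, -0.001], [0.098, 0.995, -0.0], [0.001, -0.0, -1.0]]
ft_force: [-1.2, -0.8, -3.5]
finger_gap: 53.4
```

```bash
python3 side.py pics/s10.png; python3 -c "
from h import *
plan([608.5,-258.5,-3.5],174.4,-0.2,0.3)"
```

```text
[ 607.7 -260.9    3.9] 53.4 [-1.2 -0.8 -3.5] 6.93
crop origin 310 193
t 6.98 now [ 607.7 -260.9    4.3] yaw 174.3 gap 53.7 F [-0.7  0.5 -3.1]
-0.02 0.1 0.3 -0 -0.02 -0.01 -0.2
```

View pics/s10.png

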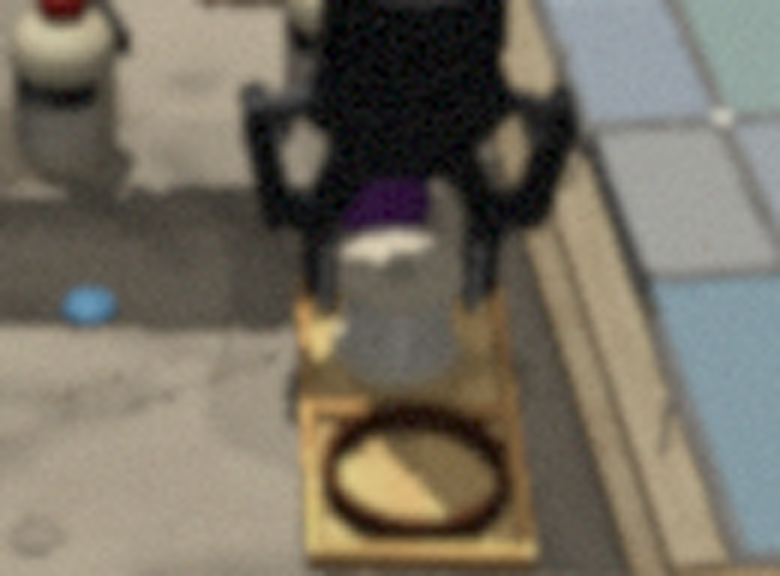

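Inside the cell, about 8 mm above the floor. I'll lower it slowly.

Call:
{"op": "move_arm", "data": {"moves": "0 0.1 0.1 0 0 0 -0.2; 0 0.02 0.12 0 0 0 -0.2; 0 0 0.08 0 0 0 -0.2"}}

```text
clock: 7.23
eef_pos: [608.4, -258.4, -2.9]
tool_rot: [[-0.995, 0.099, -0.0], [0.099, 0.995, -0.001], [-0.0, -0.001, -1.0]]
ft_force: [-0.4, 0.3, -2.8]
finger_gap: 53.3
```

Call:
{"op": "move_arm", "data": {"moves": "0 0 0.04 0 0 0 -0.2; 0 0 0.03 0 0 0 -0.2"}}

```text
clock: 7.4
eef_pos: [608.4, -258.4, -3.8]
tool_rot: [[-0.995, 0.098, 0.0], [0.098, 0.995, -0.002], [-0.0, -0.002, -1.0]]
ft_force: [-2.7, 1.0, 3.6]
finger_gap: 53.1
```

Contact at the expected height (force went from -2.9 to +3.6 N). I'll release slowly.

Call:
{"op": "move_arm", "data": {"moves": "0 0 0 0 0 0 0.35; 0 0 0 0 0 0 0.4; 0 0 0 0 0 0 0.7; 0 0 0 0 0 0 0.7; 0 0 0 0 0 0 0.7"}}

```text
clock: 7.82
eef_pos: [611.5, -259.5, -0.4]
tool_rot: [[-0.995, 0.097, 0.008], [0.097, 0.995, -0.005], [-0.008, -0.004, -1.0]]
ft_force: [0.6, 0.4, -0.0]
finger_gap: 72.8
```

Call:
{"op": "move_arm", "data": {"moves": "0 0 -0.2 0 0 0 0.7; 0 0 -0.5 0 0 0 0.7; 0 0 -1 0 0 0 0.7; 0 0 -1 0 0 0 0.7; 0 0 -1 0 0 0 0.7"}}

```text
clock: 8.23
eef_pos: [606.8, -257.9, 89.5]
tool_rot: [[-0.995, 0.098, -0.005], [0.098, 0.995, -0.001], [0.005, -0.001, -1.0]]
ft_force: [0.0, -0.1, 0.1]
finger_gap: 72.6
```

```bash
python3 look.py pics/w11.png; python3 -c "
from h import *
plan([467,205,160],173.3,0.75,1)"
```

```text
[ 609.9 -259.7   96.4] 8.28
spR [471.4  76. ]
cR [316.5 101.2]
qR [316.9 193.3]
t 8.28 now [ 609.9 -259.7   96.4] yaw 174.4 gap 72.8 F [ 1.1 -1.   6.6]
0.42 1 -0.15 -0.06 0.06 0.22 0.75; 0.44 1 -0.14 0 -0 0 0.75; 0.44 1 -0.14 0 -0 0 0.75; 0.44 1 -0.14 0 -0 0 0.75; 0.44 1 -0.14 0 -0 0 0.75
0.44 1 -0.14 0 -0 0 0.75; 0.44 1 -0.14 0 -0 0 0.75; 0.44 1 -0.14 0 -0 0 0.75; 0.44 1 -0.14 0 -0 0 0.75; 0.44 1 -0.14 0 -0 0 0.75
0.44 1 -0.14 0 -0 0 0.75; 0.44 1 -0.15 0 -0 0 0.75; 0.44 1 -0.14 0 -0 0 0.75; 0.44 1 -0.15 0 -0 0 0.75; 0.44 1 -0.14 0 -0 0 0.75
0.44 1 -0.15 0 -0 0 0.75; 0.44 1 -0.14 0 -0 0 0.75; 0.36 0.8 -0.12 0 -0 0 0.75
```

View pics/w11.png

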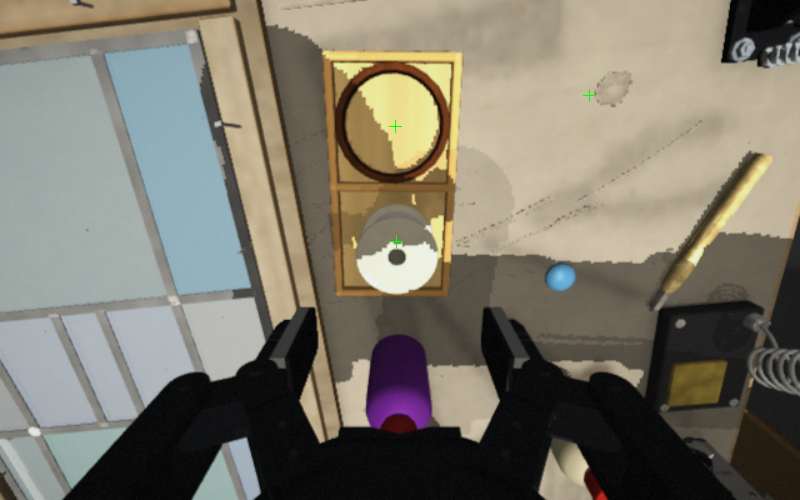

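Call:
{"op": "move_arm", "data": {"moves": "0.2 0.5 -1 -0.06 0.06 0.1 0.75; 0.4 1 -1 0 0 0.05 0.75; 0.44 1 -0.5 0 0 0.05 0.75; 0.44 1 0 0 0 0 0.75; 0.44 1 0 0 0 0 0.75"}}

```text
clock: 8.7
eef_pos: [576.1, -144.0, 166.0]
tool_rot: [[-0.992, 0.123, 0.008], [0.123, 0.992, -0.002], [-0.008, -0.001, -1.0]]
ft_force: [0.6, 0.8, -0.2]
finger_gap: 74.6
```

Call:
{"op": "move_arm", "data": {"moves": "0.44 1 0 0 0 0 0.75; 0.44 1 0 0 0 0 0.75; 0.44 1 0 0 0 0 0.75; 0.44 1 0 0 0 0 0.75; 0.44 1 0 0 0 0 0.75"}}

```text
clock: 9.12
eef_pos: [535.5, -7.8, 169.4]
tool_rot: [[-0.992, 0.124, 0.016], [0.124, 0.992, -0.001], [-0.016, 0.001, -1.0]]
ft_force: [0.2, -0.2, 0.4]
finger_gap: 74.5
```

```bash
python3 -c "
from h import *
plan([468,205,120],173.3,0.75,1)"
```

```text
t 9.12 now [535.5  -7.8 169.4] yaw 172.9 gap 74.5 F [ 0.2 -0.2  0.4]
0.46 1 0.24 0.01 0.18 -0.08 0.75; 0.45 1 0.24 -0 0 -0 0.75; 0.45 1 0.24 -0 0 -0 0.75; 0.45 1 0.24 -0 0 -0 0.75; 0.45 1 0.24 -0 0 -0 0.75
0.46 1 0.24 -0 0 -0 0.75; 0.45 1 0.25 -0 0 -0 0.75; 0.46 1 0.24 -0 0 -0 0.75; 0.06 0.13 0.04 -0 0 -0 0.75
```

Call:
{"op": "move_arm", "data": {"moves": "0.46 1 0.2 0 0.18 -0.08 0.75; 0.45 1 0.2 0 0 0 0.75; 0.45 1 0.2 0 0 0 0.75; 0.45 1 0.2 0 0 0 0.75; 0.45 1 0.2 0 0 0 0.75"}}

```text
clock: 9.53
eef_pos: [493.1, 129.5, 147.8]
tool_rot: [[-0.993, 0.116, 0.008], [0.116, 0.993, 0.003], [-0.008, 0.004, -1.0]]
ft_force: [0.3, 0.3, 1.0]
finger_gap: 74.6
```

```bash
python3 -c "
from h import *
plan([468,205,120],173.3,0.75,1)"
```

```text
t 9.53 now [493.1 129.5 147.8] yaw 173.3 gap 74.6 F [0.3 0.3 1. ]
0.47 1 0.39 0.04 0.09 0 0.75; 0.47 1 0.38 0 0 0 0.75; 0.41 0.88 0.34 0 0 0 0.75
```

Call:
{"op": "move_arm", "data": {"moves": "0.45 0.9 0.4 0.04 0.09 0 0.75; 0.4 0.8 0.4 0 0 0 0.75; 0.2 0.5 0.3 0 0 0 0.75; 0.05 0.1 0 0 0 0 0.75; 0 0 0 0 0 0 0.75"}}

```text
clock: 9.95
eef_pos: [470.1, 197.4, 121.1]
tool_rot: [[-0.994, 0.11, 0.004], [0.11, 0.994, 0.003], [-0.003, 0.003, -1.0]]
ft_force: [0.6, -0.4, 0.5]
finger_gap: 74.6
```

```bash
python3 look.py pics/w12.png; python3 -c "
from h import *
plan([468,205,-9],173.3,0.75,1)"
```

```text
[470.2 197.1 121.1] 10.0
spL [322.7 199.7]
cL [158.9  66.4]
qL [181.5 156.7]
t 10.0 now [470.2 197.1 121.1] yaw 173.7 gap 74.7 F [ 0.5  1.  -0.5]
0.03 0.06 1 0.04 0.04 0.07 0.75; 0.02 0.06 1 0 -0 0 0.75; 0.02 0.06 1 0 -0 0 0.75; 0.02 0.06 1 0 -0 0 0.75; 0.03 0.05 1 0 -0 0 0.75
0 0.01 0.2 0 -0 0 0.75
```

View pics/w12.png

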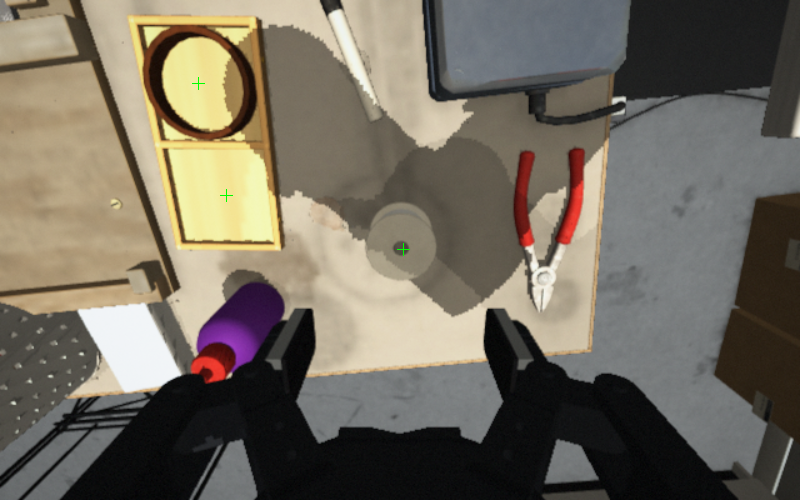

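Call:
{"op": "move_arm", "data": {"moves": "0.1 0.3 1 0.04 0.04 0.1 0.75; 0.05 0.1 1 0 0 0 0.75; 0 0 1 0 0 0 0.75; 0 0 0.8 0 0 0 0.75; 0 0 0.4 0 0 0 0.75"}}

```text
clock: 10.42
eef_pos: [475.1, 207.2, 20.2]
tool_rot: [[-0.992, 0.123, 0.014], [0.123, 0.992, 0.008], [-0.013, 0.01, -1.0]]
ft_force: [-0.7, 0.5, -0.6]
finger_gap: 74.8
```

```bash
python3 -c "
from h import *
plan([467.5,205.5,-9.5],173.3,0.75,1)"
```

```text
t 10.42 now [475.1 207.2  20.2] yaw 172.9 gap 74.8 F [-0.7  0.5 -0.6]
0.26 -0.1 1 0.11 0.15 -0.07 0.75; 0.05 -0.01 0.18 0 -0 -0 0.75
```

Call:
{"op": "move_arm", "data": {"moves": "0.3 -0.05 0.1 0.1 0.15 -0.07 0.75; 0 0 0 0 0 0 0.75"}}

```text
clock: 10.58
eef_pos: [466.7, 204.1, 16.1]
tool_rot: [[-0.993, 0.119, -0.004], [0.119, 0.993, -0.002], [0.004, -0.002, -1.0]]
ft_force: [0.2, -0.3, 0.1]
finger_gap: 75.1
```

```bash
python3 look.py pics/w13.png; python3 -c "
from h import *
plan([467.5,205.5,-9.5],173.3,0.75,1)"
```

```text
[467.4 204.4  16.7] 10.63
spL [317.6 250.4]
cL [37.8 34.6]
qL [ 99.8 180.8]
t 10.63 now [467.4 204.4  16.7] yaw 173.2 gap 74.9 F [ 0.8 -0.   0.6]
-0 0.04 1 -0.02 -0.03 -0.03 0.75; -0 0 0.05 0 0 0 0.75
```

View pics/w13.png

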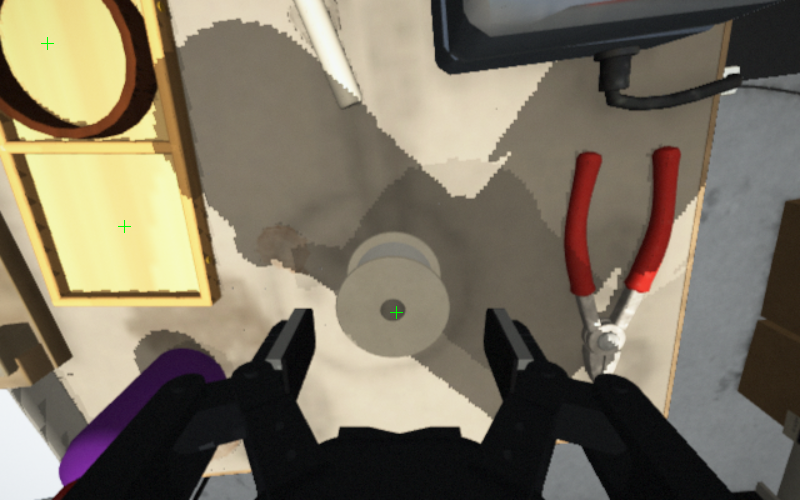

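Call:
{"op": "move_arm", "data": {"moves": "-0.08 0.03 0.5 0 0 0 0.75; 0 0 0.35 0 0 0 0.75; 0 0 0.15 0 0 0 0.75; 0 0 0 0 0 0 0.75"}}

```text
clock: 10.97
eef_pos: [473.3, 206.0, -4.5]
tool_rot: [[-0.993, 0.12, 0.005], [0.12, 0.993, 0.004], [-0.005, 0.004, -1.0]]
ft_force: [-0.2, -0.8, -0.1]
finger_gap: 74.6
```

```bash
python3 -c "
from h import *
plan([469,205.5,-9.5],173.3,0.75,1)"
```

```text
t 10.97 now [473.3 206.   -4.5] yaw 173.1 gap 74.6 F [-0.2 -0.8 -0.1]
0.17 -0.04 0.2 0.05 0.05 -0.04 0.75
```

Call:
{"op": "move_arm", "data": {"moves": "0.17 -0.03 0.2 0.05 0.05 0 0.75; 0 0 0 0 0 0 0.75"}}

```text
clock: 11.13
eef_pos: [469.3, 206.1, -8.8]
tool_rot: [[-0.993, 0.12, 0.001], [0.12, 0.993, 0.001], [-0.001, 0.001, -1.0]]
ft_force: [-0.2, -0.1, -1.6]
finger_gap: 74.8
```

Call:
{"op": "move_arm", "data": {"moves": "0 0 0 0 0 0 -0.2; 0 0 0 0 0 0 -0.2; 0 0 0 0 0 0 -0.2; 0 0 0 0 0 0 -0.2; 0 0 0 0 0 0 -0.2", "force": 45}}

```text
clock: 11.55
eef_pos: [469.7, 206.5, -7.6]
tool_rot: [[-0.993, 0.119, 0.003], [0.119, 0.993, 0.001], [-0.003, 0.002, -1.0]]
ft_force: [0.4, -0.4, -0.1]
finger_gap: 53.6
```

```bash
python3 look.py pics/w14.png; python3 -c "
from h import *
plan([609,154,60],173.3,-0.2,0.7)"
```

```text
[469.7 206.5  -7.6] 11.6
spL [322.2 269.7]
qL [ 74.5 187. ]
t 11.6 now [469.7 206.5  -7.6] yaw 173.2 gap 53.0 F [-0.2  0.9 -2.1]
-0.7 -0.17 -0.33 0.02 0.03 -0.02 -0.2; -0.7 -0.17 -0.33 -0 0 -0 -0.2; -0.7 -0.17 -0.33 -0 0 -0 -0.2; -0.7 -0.18 -0.33 -0 0 -0 -0.2; -0.7 -0.17 -0.32 -0 0 -0 -0.2
-0.7 -0.18 -0.33 -0 0 -0 -0.2; -0.7 -0.17 -0.32 -0 0 -0 -0.2; -0.7 -0.18 -0.33 -0 0 -0 -0.2; -0.18 -0.04 -0.08 -0 0 -0 -0.2
```

View pics/w14.png

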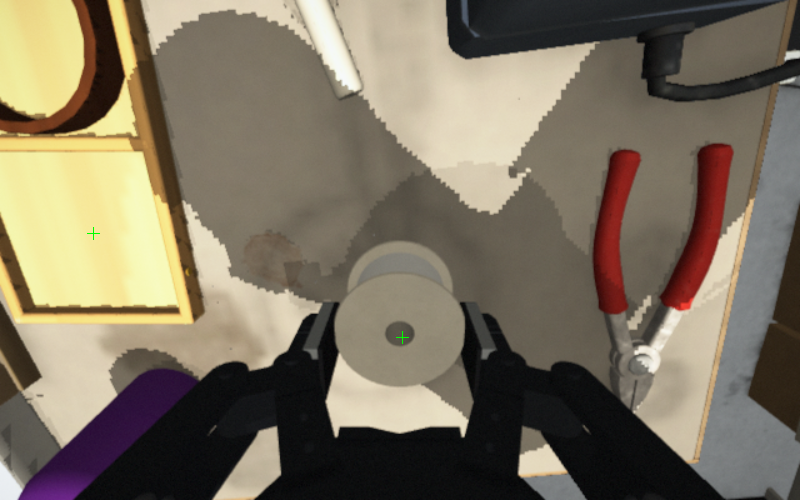

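Call:
{"op": "move_arm", "data": {"moves": "0 0 -0.1 0 0 0 -0.2; 0 0 -0.3 0 0 0 -0.2; 0 0 -0.6 0 0 0 -0.2; -0.2 -0.05 -0.8 0 0 0 -0.2; -0.6 -0.15 -0.3 0 0 0 -0.2"}}

```text
clock: 12.02
eef_pos: [483.3, 197.0, 43.9]
tool_rot: [[-0.993, 0.119, -0.008], [0.119, 0.993, -0.004], [0.008, -0.005, -1.0]]
ft_force: [1.0, 1.3, -3.4]
finger_gap: 53.2
```

```bash
python3 -c "
from h import *
plan([609,154,48],173.3,-0.2,0.7)"
```

```text
t 12.02 now [483.3 197.   43.9] yaw 173.2 gap 53.2 F [ 1.   1.3 -3.4]
-0.7 -0.15 -0.03 -0.06 -0.09 -0.03 -0.2; -0.7 -0.15 -0.02 -0 0 0 -0.2; -0.7 -0.15 -0.02 -0 0 0 -0.2; -0.7 -0.15 -0.02 -0 0 0 -0.2; -0.7 -0.15 -0.02 -0 0 0 -0.2
-0.7 -0.15 -0.02 -0 0 0 -0.2; -0.7 -0.16 -0.03 -0 0 0 -0.2; -0.3 -0.06 -0.01 -0 0 0 -0.2
```

Call:
{"op": "move_arm", "data": {"moves": "-0.7 -0.15 -0.03 -0.06 -0.09 0 -0.2; -0.7 -0.15 0 0 0 0 -0.2; -0.7 -0.15 0 0 0 0 -0.2; -0.7 -0.15 0 0 0 0 -0.2; -0.6 -0.15 0 0 0 0 -0.2"}}

```text
clock: 12.43
eef_pos: [568.0, 168.1, 49.5]
tool_rot: [[-0.993, 0.117, 0.002], [0.117, 0.993, 0.003], [-0.002, 0.003, -1.0]]
ft_force: [1.3, 0.2, -3.5]
finger_gap: 53.4
```

```bash
python3 -c "
from h import *
plan([609,154,48],173.3,-0.2,0.7)"
```

```text
t 12.43 now [568.  168.1  49.5] yaw 173.3 gap 53.4 F [ 1.3  0.2 -3.5]
-0.7 -0.15 0.02 0.04 0.02 -0 -0.2; -0.7 -0.15 0.03 -0 0 -0 -0.2; -0.29 -0.07 0.01 -0 0 -0 -0.2
```

Call:
{"op": "move_arm", "data": {"moves": "-0.6 -0.15 0.03 0.03 0.02 0 -0.2; -0.4 -0.1 0 0 0 0 -0.2; -0.2 -0.05 0 0 0 0 -0.2; 0 0 0 0 0 0 -0.2"}}

```text
clock: 12.77
eef_pos: [599.2, 154.7, 48.4]
tool_rot: [[-0.993, 0.12, -0.003], [0.12, 0.993, -0.0], [0.003, -0.001, -1.0]]
ft_force: [-0.6, 0.1, -3.5]
finger_gap: 53.4
```

```bash
cat > ov.py <<'E'
import sys,cv2
from h import *
# overlay tray model on last wrist frame: T x y angle
w=dict(np.load('w.npz'));i=cv2.imread(sys.argv[1]);tx,ty,an=map(float,sys.argv[3:6]);a=np.radians(an)
y=np.array([np.sin(a),np.cos(a)]);x=np.array([np.cos(a),-np.sin(a)]);T=np.array([tx,ty])
def draw(P,c):
    q=np.array([proj(w,v)*1.25 for v in P]).round().astype(np.int32);cv2.polylines(i,[q],True,c,1)
t=np.linspace(0,6.28,40)
draw([np.r_[T+sx*45*x+sy*87*y,12] for sx,sy in((-1,-1),(1,-1),(1,1),(-1,1))],(0,0,255))
draw([np.r_[T+42*y+sx*39*x+sy*39*y,5] for sx,sy in((-1,-1),(1,-1),(1,1),(-1,1))],(255,0,0))
draw([np.r_[T-42*y+38*np.cos(s)*x+38*np.sin(s)*y,20] for s in t],(255,0,255))
cv2.imwrite(sys.argv[2],i);print('cell',T+42*y,'collar',T-42*y)
E
python3 look.py pics/w15.png; python3 ov.py pics/w15.png pics/w15o.png 604 113.6 6.7
python3 -c "
from h import *
plan([609,154,5],173.3,-0.2,0.7)"
```

```text
[598.6 154.9  48.3] 12.82
spL [503.  267.6]
cL [303.8 101.3]
qL [306.8 208.9]
cell [608.90017096 155.31316728] collar [599.09982904  71.88683272]
t 12.82 now [598.6 154.9  48.3] yaw 173.1 gap 53.5 F [ 0.4  0.1 -3.2]
-0.17 0.01 0.7 -0.01 -0.04 -0.03 -0.2; -0.17 0 0.7 0 0 -0 -0.2; -0.08 0 0.33 0 0 -0 -0.2
```

View pics/w15o.png

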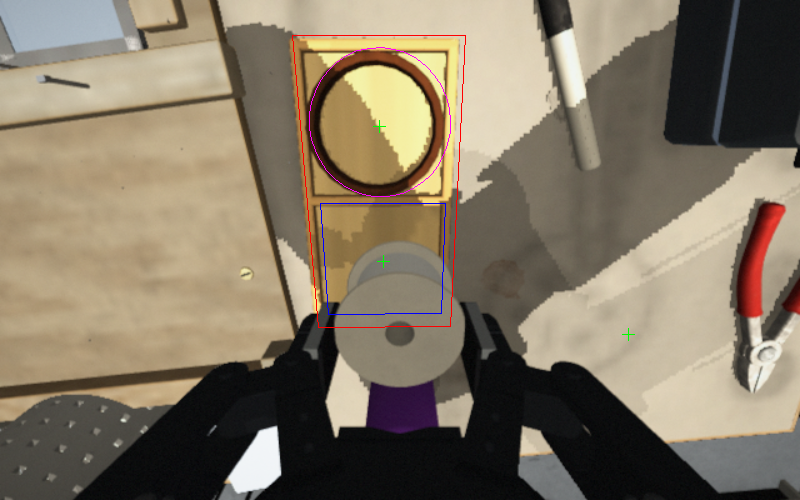

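Call:
{"op": "move_arm", "data": {"moves": "-0.3 0 0.4 0 -0.04 0 -0.2; -0.1 0 0.5 0 0 0 -0.2; -0.05 0 0.4 0 0 0 -0.2; 0 0 0.2 0 0 0 -0.2; 0 0 0 0 0 0 -0.2"}}

```text
clock: 13.23
eef_pos: [607.5, 154.5, 6.5]
tool_rot: [[-0.993, 0.118, -0.002], [0.118, 0.993, -0.001], [0.002, -0.001, -1.0]]
ft_force: [-0.3, 0.1, -3.2]
finger_gap: 53.4
```

```bash
python3 side.py pics/s16.png; python3 -c "
from h import *
plan([609.5,155.5,-2],173.3,-0.2,0.7)"
```

```text
[607.5 154.5   6.5] 53.4 [-0.3  0.1 -3.2] 13.23
crop origin 290 112
t 13.28 now [607.6 154.4   6.8] yaw 173.2 gap 53.2 F [ 0.  -0.1 -4.1]
-0.07 0.05 0.35 -0.01 -0.03 -0.02 -0.2
```

View pics/s16.png

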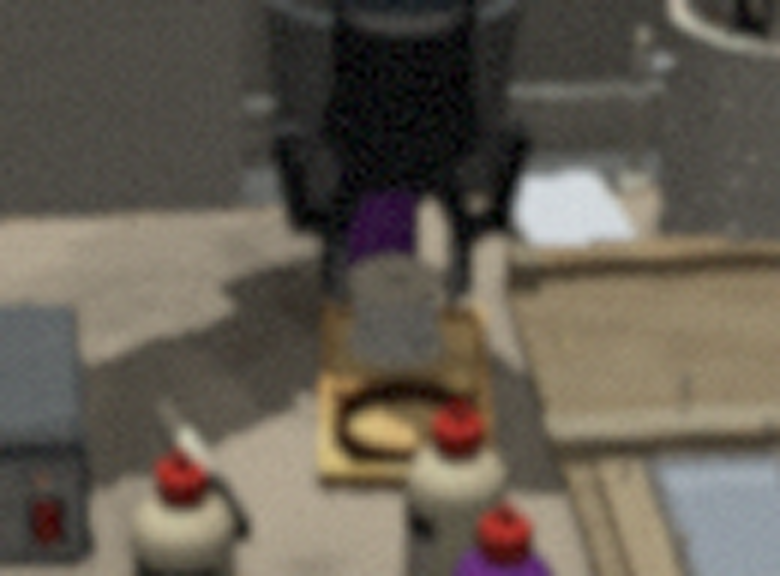

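Call:
{"op": "move_arm", "data": {"moves": "-0.06 0.05 0.12 0 0 0 -0.2; 0 0 0.12 0 0 0 -0.2; 0 0 0.07 0 0 0 -0.2"}}

```text
clock: 13.53
eef_pos: [609.8, 156.1, -0.6]
tool_rot: [[-0.993, 0.118, -0.001], [0.118, 0.993, -0.0], [0.001, -0.0, -1.0]]
ft_force: [-0.1, 0.0, -3.8]
finger_gap: 53.1
```

Call:
{"op": "move_arm", "data": {"moves": "0 0 0.05 0 0 0 -0.2"}}

```text
clock: 13.62
eef_pos: [609.9, 156.2, -1.9]
tool_rot: [[-0.993, 0.117, -0.0], [0.117, 0.993, -0.0], [0.0, -0.0, -1.0]]
ft_force: [-0.4, -0.6, -3.6]
finger_gap: 53.3
```

Call:
{"op": "move_arm", "data": {"moves": "0 0 0.04 0 0 0 -0.2; 0 0 0.02 0 0 0 -0.2"}}

```text
clock: 13.78
eef_pos: [609.9, 156.2, -2.5]
tool_rot: [[-0.993, 0.117, 0.0], [0.117, 0.993, -0.0], [-0.0, -0.0, -1.0]]
ft_force: [-2.3, -0.3, -0.4]
finger_gap: 53.4
```

Call:
{"op": "move_arm", "data": {"moves": "0 0 0.03 0 0 0 -0.2"}}

```text
clock: 13.87
eef_pos: [609.9, 156.2, -2.6]
tool_rot: [[-0.993, 0.117, 0.0], [0.117, 0.993, -0.0], [-0.0, -0.0, -1.0]]
ft_force: [-3.2, -0.3, 3.0]
finger_gap: 53.6
```

Call:
{"op": "move_arm", "data": {"moves": "0 0 0 0 0 0 0.35; 0 0 0 0 0 0 0.4; 0 0 0 0 0 0 0.7; 0 0 0 0 0 0 0.7; 0 0 0 0 0 0 0.7"}}

```text
clock: 14.28
eef_pos: [613.3, 157.1, 0.3]
tool_rot: [[-0.993, 0.116, 0.008], [0.116, 0.993, 0.002], [-0.008, 0.003, -1.0]]
ft_force: [-1.0, 0.4, -0.2]
finger_gap: 72.3
```

Call:
{"op": "move_arm", "data": {"moves": "0 0 -0.2 0 0 0 0.7; 0 0 -0.5 0 0 0 0.7; 0 0 -1 0 0 0 0.7; 0 0 -1 0 0 0 0.7; 0 0 -1 0 0 0 0.7"}}

```text
clock: 14.7
eef_pos: [608.7, 155.3, 90.4]
tool_rot: [[-0.993, 0.117, -0.004], [0.117, 0.993, -0.003], [0.003, -0.003, -1.0]]
ft_force: [0.7, 0.3, 0.0]
finger_gap: 72.9
```

```bash
python3 look.py pics/w17.png; python3 ov.py pics/w17.png pics/w17o.png 604.5 113.6 6.7; python3 -c "
from h import *
plan([605,-58,170],173.3,0.75,1)"
```

```text
[612.2 155.9  97.1] 14.75
spL [483.9 239.3]
cL [318.  99.]
qL [318.1 191.3]
cell [609.40017096 155.31316728] collar [599.59982904  71.88683272]
t 14.75 now [612.2 155.9  97.1] yaw 173.3 gap 72.3 F [ 1.9 -0.1  6.1]
-0.08 -1 -0.34 -0 0.07 0.01 0.75; -0.08 -1 -0.34 -0 0 -0 0.75; -0.08 -1 -0.34 -0 0 -0 0.75; -0.09 -1 -0.34 -0 0 -0 0.75; -0.08 -1 -0.34 -0 0 -0 0.75
-0.09 -1 -0.34 -0 0 -0 0.75; -0.08 -1 -0.34 -0 0 -0 0.75; -0.09 -1 -0.35 -0 0 -0 0.75; -0.04 -0.53 -0.18 -0 0 -0 0.75
```

View pics/w17o.png

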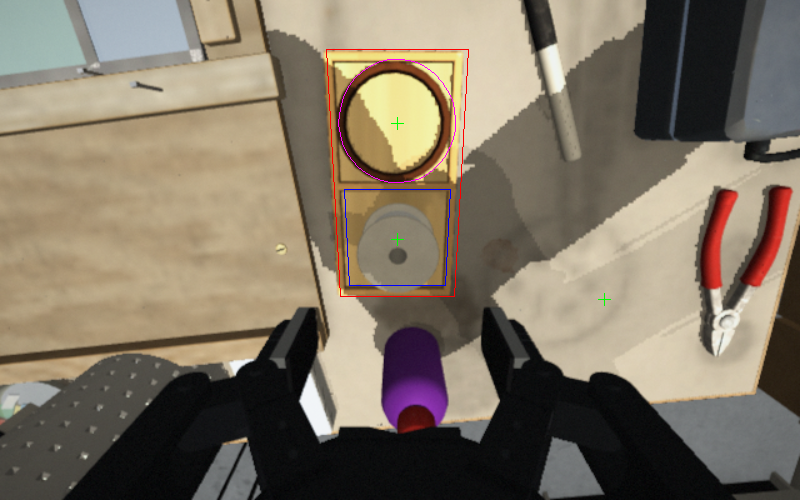

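Call:
{"op": "move_arm", "data": {"moves": "0 -0.5 -0.6 0 0.05 0 0.75; -0.05 -1 -0.6 0 0 0 0.75; -0.08 -1 -0.5 0 0 0 0.75; -0.08 -1 -0.3 0 0 0 0.75; -0.08 -1 0 0 0 0 0.75"}}

```text
clock: 15.17
eef_pos: [608.6, 44.8, 154.6]
tool_rot: [[-0.994, 0.108, 0.011], [0.108, 0.994, 0.002], [-0.011, 0.004, -1.0]]
ft_force: [0.5, 1.0, 0.4]
finger_gap: 74.8
```

```bash
python3 -c "
from h import *
plan([605,-58,150],174,0.75,1)"
```

```text
t 15.17 now [608.6  44.8 154.6] yaw 173.8 gap 74.8 F [0.5 1.  0.4]
-0.07 -1 0.04 0.04 0.12 -0.04 0.75; -0.07 -1 0.05 0 0 -0 0.75; -0.07 -1 0.04 0 0 -0 0.75; -0.07 -1 0.05 0 0 -0 0.75; -0.01 -0.1 -0 0 0 -0 0.75
```

Call:
{"op": "move_arm", "data": {"moves": "-0.07 -1 0 0.04 0.1 0 0.75; -0.07 -1 0 0 0 0 0.75; -0.07 -0.8 0 0 0 0 0.75; -0.05 -0.5 0 0 0 0 0.75; 0 0 0 0 0 0 0.75"}}

```text
clock: 15.58
eef_pos: [606.6, -46.1, 158.6]
tool_rot: [[-0.994, 0.112, 0.008], [0.112, 0.994, -0.0], [-0.008, 0.001, -1.0]]
ft_force: [0.4, 0.9, 0.3]
finger_gap: 74.4
```

```bash
python3 look.py pics/w18.png
```

```text
[606.7 -45.1 158.6] 15.63
spL [443.5 349.7]
bF [322.  187.5]
bN [480.1 136.7]
cL [335.8 264.6]
qL [333.8 309.7]
```

View pics/w18.png

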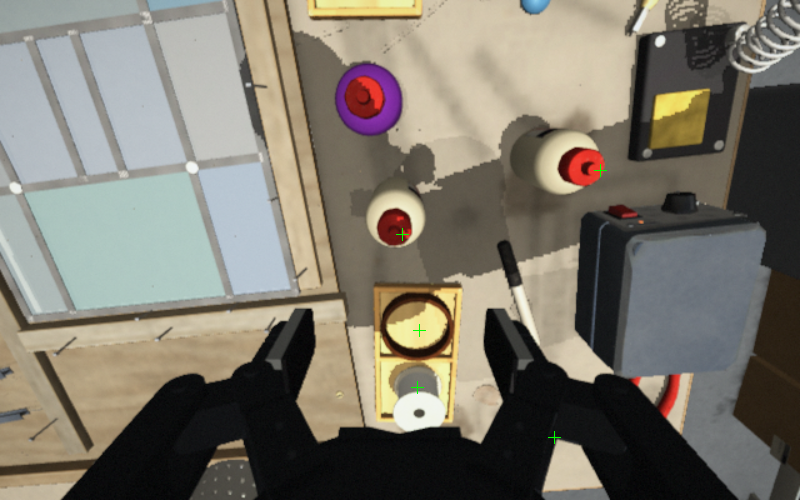

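```bash
python3 - <<'E'
from h import *
import cv2
w=dict(np.load('w.npz'))
i=cv2.imread('pics/w18.png')
a=cv2.resize(i[170:260,350:450],None,fx=4,fy=4,interpolation=cv2.INTER_CUBIC);b=cv2.resize(i[120:210,510:610],None,fx=4,fy=4,interpolation=cv2.INTER_CUBIC)
cv2.imwrite('pics/w18c.png',np.hstack([a,b]))
for p in [(394,229),(588,168)]: print(ray(w,p[0]/1.25,p[1]/1.25,103).round(1))
E
```

```text
[608.  -62.9 103. ]
[481.3 -89.6 103. ]
```

View pics/w18c.png

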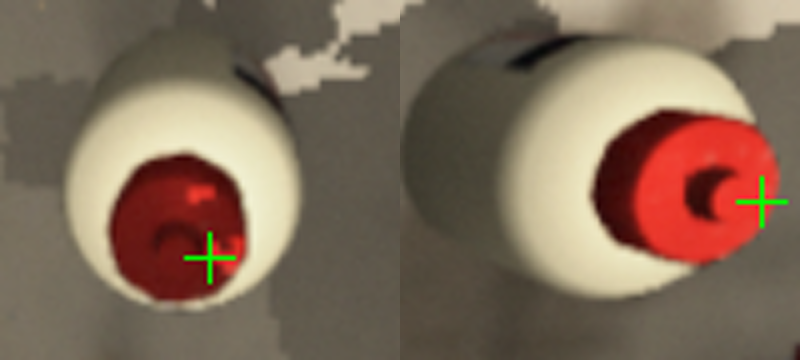

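```bash
python3 -c "
from h import *
plan([607,-62,100],174,0.75,0.8)"
```

```text
t 15.63 now [606.7 -45.1 158.6] yaw 173.6 gap 74.6 F [-0.4 -0.8  1. ]
-0.02 -0.23 0.8 0.01 0.1 -0.08 0.75; -0.03 -0.23 0.8 0 -0 0 0.75; -0.03 -0.21 0.74 0 -0 0 0.75
```

Call:
{"op": "move_arm", "data": {"moves": "-0.02 -0.35 0.6 0 0.1 -0.08 0.75; 0 -0.3 0.7 0 0 0 0.75; 0 -0.05 0.7 0 0 0 0.75; 0 0 0.3 0 0 0 0.75; 0 0 0 0 0 0 0.75"}}

```text
clock: 16.05
eef_pos: [606.5, -59.8, 98.2]
tool_rot: [[-0.995, 0.1, 0.001], [0.1, 0.995, 0.003], [-0.001, 0.003, -1.0]]
ft_force: [0.0, -0.5, 0.8]
finger_gap: 74.7
```

```bash
python3 look.py pics/w19.png;python3 side.py pics/s19.png; python3 -c "
from h import *
plan([607,-62,14],174,0.75,0.8)"
```

```text
[606.6 -59.7  98.7] 16.1
bF [324.2 234.9]
bN [530.9 174.5]
cL [337.5 306.4]
qL [334.2 353.1]
[606.6 -59.7  98.7] 74.9 [-0.3  0.3 -0.5] 16.1
crop origin 299 148
t 16.15 now [607.4 -59.8 100. ] yaw 174.3 gap 74.7 F [0.2 0.5 1.4]
0 -0.02 0.8 0.03 0.04 0.06 0.75; 0 -0.02 0.8 0 -0 -0 0.75; 0 -0.02 0.8 0 -0 -0 0.75; 0.01 -0.02 0.8 0 -0 -0 0.75; -0 -0.01 0.24 0 -0 -0 0.75
```

View pics/w19.png

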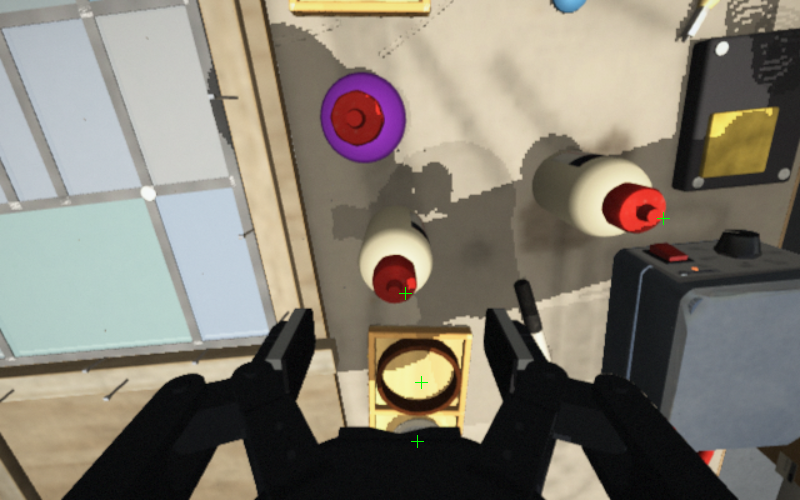

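View pics/s19.png

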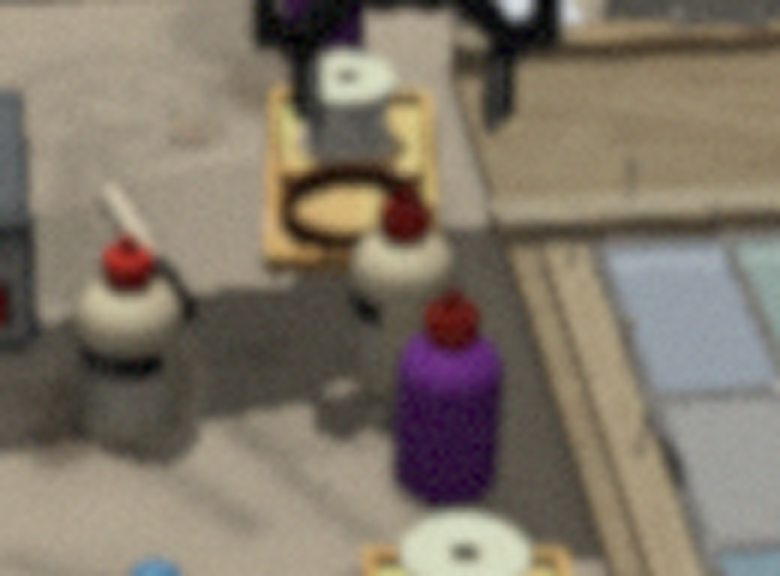

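```bash
python3 - <<'E'
from h import *
import cv2
w=dict(np.load('w.npz'))
i=cv2.imread('pics/w19.png')
a=cv2.resize(i[195:320,340:450],None,fx=4,fy=4,interpolation=cv2.INTER_CUBIC)
cv2.imwrite('pics/w19c.png',a)
for x,y in [(607,-62),(607,-65),(604,-59)]:
  print((x,y),[(proj(w,(x,y,z))*1.25).round(0).tolist() for z in(0,75,103)])
E
```

```text
(607, -62) [[398.0, 231.0], [397.0, 267.0], [396.0, 288.0]]
(607, -65) [[397.0, 227.0], [396.0, 263.0], [396.0, 283.0]]
(604, -59) [[402.0, 234.0], [402.0, 272.0], [403.0, 293.0]]
```

View pics/w19c.png

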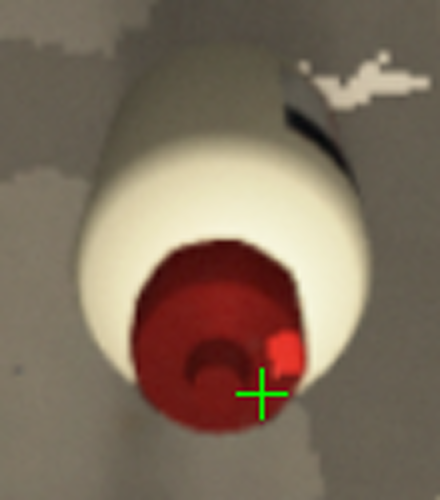

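Call:
{"op": "move_arm", "data": {"moves": "0 -0.15 0.4 0.03 0.04 0.06 0.75; 0 -0.05 0.6 0 0 0 0.75; 0 0 0.5 0 0 0 0.75; 0 0 0.2 0 0 0 0.75; 0 0 0 0 0 0 0.75"}}

```text
clock: 16.57
eef_pos: [610.7, -63.9, 59.3]
tool_rot: [[-0.995, 0.103, 0.008], [0.103, 0.995, -0.0], [-0.008, 0.001, -1.0]]
ft_force: [-0.6, -0.1, 0.2]
finger_gap: 74.7
```

```bash
python3 look.py pics/w20.png;python3 side.py pics/s20.png; python3 -c "
from h import *
plan([607.5,-64,14],174,0.75,0.8)"
```

```text
[610.9 -63.9  59.8] 16.62
bF [333.4 274.9]
bN [597.5 202.3]
cL [345.5 338.3]
qL [341.  386.3]
[610.9 -63.9  59.8] 74.8 [ 0.3 -0.1 -0. ] 16.62
crop origin 300 149
t 16.67 now [611.3 -64.   60.5] yaw 174.1 gap 74.5 F [ 0.6 -0.6 -0. ]
0.07 -0.01 0.8 0.01 0.11 0.02 0.75; 0.07 -0.01 0.8 -0 0 -0 0.75; 0.02 0 0.26 -0 0 -0 0.75
```

View pics/w20.png

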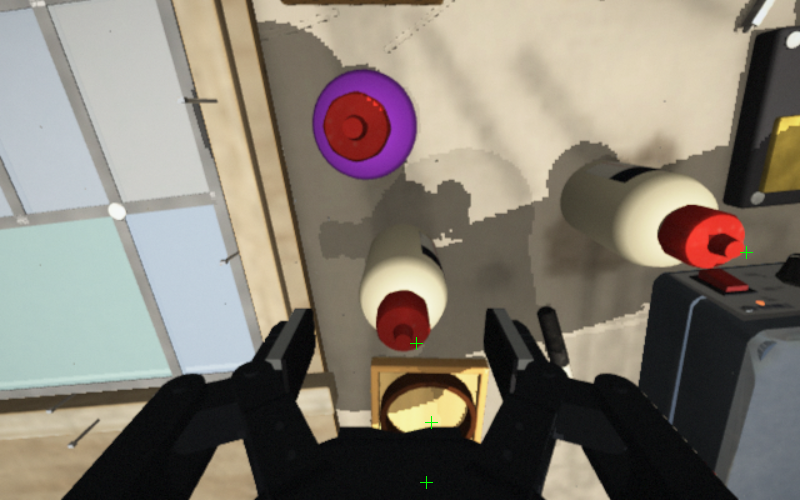

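View pics/s20.png

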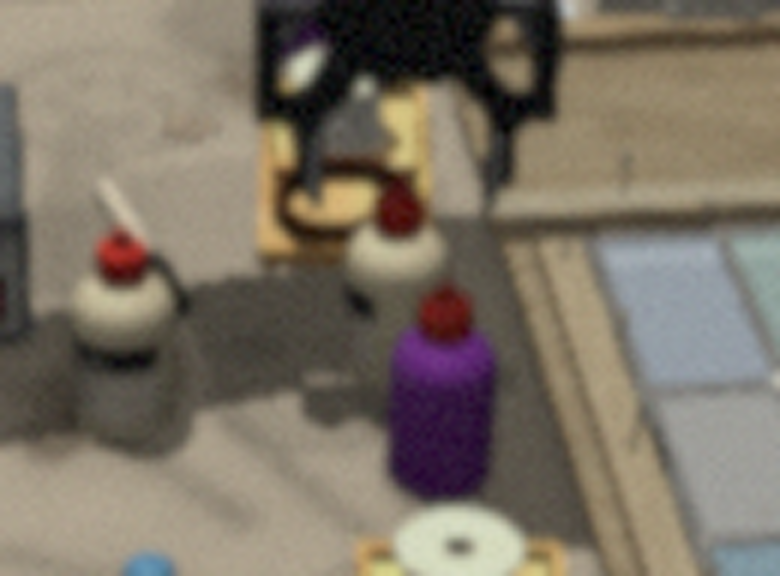

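Call:
{"op": "move_arm", "data": {"moves": "0.12 0 0.3 0 0.1 0 0.75; 0.05 0 0.4 0 0 0 0.75; 0.03 0 0.3 0 0 0 0.75; 0 0 0 0 0 0 0.75"}}

```text
clock: 17.0
eef_pos: [607.9, -63.2, 35.7]
tool_rot: [[-0.995, 0.103, 0.005], [0.103, 0.995, 0.001], [-0.005, 0.002, -1.0]]
ft_force: [-0.4, 0.5, 1.0]
finger_gap: 74.8
```

```bash
python3 look.py pics/w21.png;python3 side.py pics/s21.png; python3 -c "
from h import *
plan([607.5,-64,14],174,0.75,0.8)"
```

```text
[608.2 -63.3  36.4] 17.05
bF [329.4 305.3]
cL [344.2 359.4]
[608.2 -63.3  36.4] 74.7 [-0.6 -0.1 -0.1] 17.05
crop origin 299 149
t 17.1 now [608.7 -63.4  37.1] yaw 174.1 gap 74.6 F [0.8 0.2 0.6]
0.04 -0.03 0.8 0.02 0.08 0.02 0.75; 0.01 -0 0.12 -0 -0 0 0.75
```

View pics/w21.png

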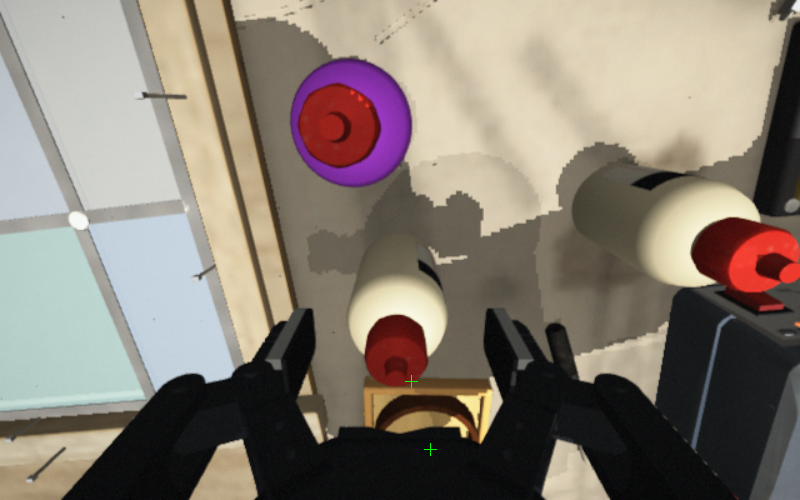

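View pics/s21.png

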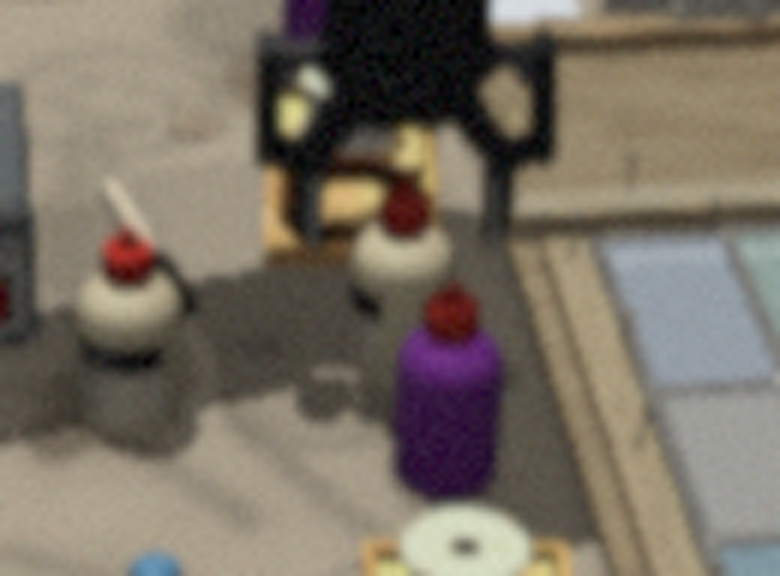

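Call:
{"op": "move_arm", "data": {"moves": "0.05 -0.03 0.3 0 0.08 0 0.75; 0.03 0 0.35 0 0 0 0.75; 0 0 0.2 0 0 0 0.75; 0 0 0 0 0 0 0.75"}}

```text
clock: 17.43
eef_pos: [607.3, -64.0, 14.7]
tool_rot: [[-0.995, 0.102, 0.001], [0.102, 0.995, 0.001], [-0.001, 0.002, -1.0]]
ft_force: [-0.3, -0.5, 0.2]
finger_gap: 74.4
```

```bash
python3 look.py pics/w22.png;python3 side.py pics/s22.png; python3 -c "
from h import *
plan([607.5,-64,14],174,0.75,0.8)"
```

```text
[607.4 -64.   15. ] 17.48
bF [330.8 345.8]
cL [345.6 383. ]
[607.4 -64.   15. ] 74.6 [-0.4  0.5 -0.5] 17.48
crop origin 299 149
t 17.53 now [607.9 -64.   15.7] yaw 174.1 gap 74.9 F [ 0.2 -0.5  0.3]
0.01 -0 0.07 0.02 0.03 0.03 0.75
```

View pics/w22.png

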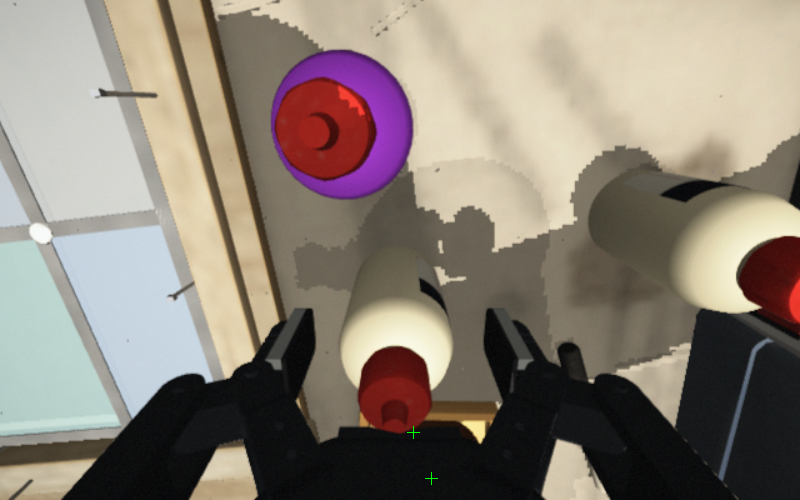

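View pics/s22.png

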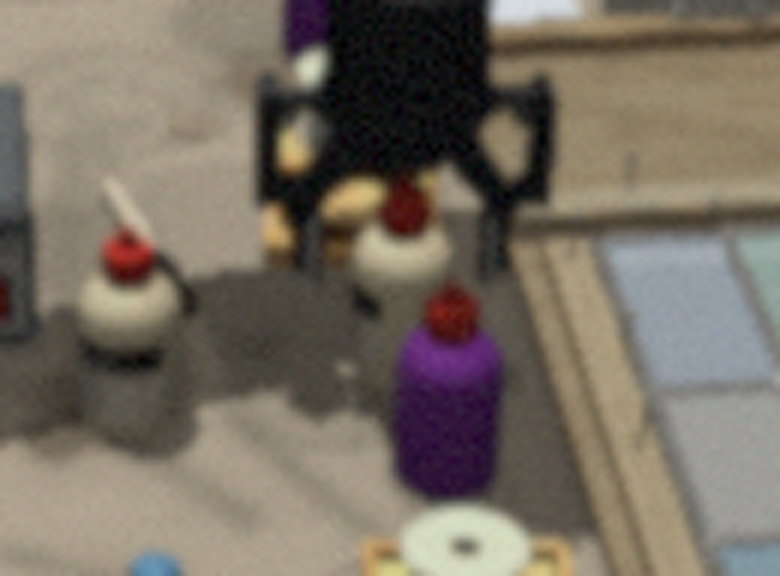

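Call:
{"op": "move_arm", "data": {"moves": "0 0 0.3 0.02 0.03 0 0.75; 0 0 0.12 0 0 0 0.75; 0 0 0 0 0 0 0.75"}}

```text
clock: 17.78
eef_pos: [608.7, -64.0, 5.0]
tool_rot: [[-0.995, 0.102, 0.001], [0.102, 0.995, -0.0], [-0.001, -0.0, -1.0]]
ft_force: [-0.2, -0.6, -0.2]
finger_gap: 74.8
```

```bash
python3 side.py pics/s23.png; python3 -c "
from h import *
plan([607.5,-64,5],174,0.75,0.8)"
```

```text
[608.7 -64.    5. ] 74.8 [-0.2 -0.6 -0.2] 17.78
crop origin 300 149
t 17.83 now [608.5 -64.    5.1] yaw 174.2 gap 74.8 F [-0.   0.3 -0.6]
0.04 -0 0 -0 0.01 0.03 0.75
```

View pics/s23.png

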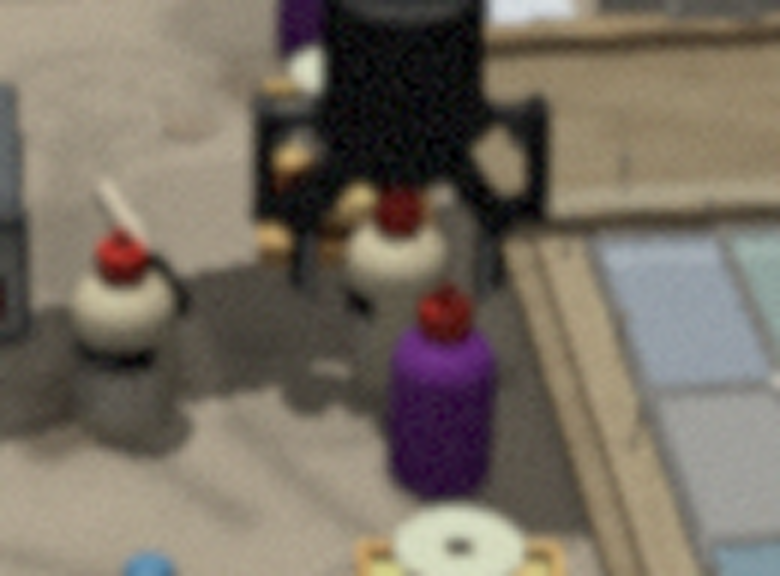

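Call:
{"op": "move_arm", "data": {"moves": "0 0 0 0 0 0 -0.2; 0 0 0 0 0 0 -0.2; 0 0 0 0 0 0 -0.2; 0 0 0 0 0 0 -0.2; 0 0 0 0 0 0 -0.2", "force": 30}}

```text
clock: 18.25
eef_pos: [608.8, -63.9, 5.5]
tool_rot: [[-0.995, 0.102, 0.002], [0.102, 0.995, -0.0], [-0.002, -0.0, -1.0]]
ft_force: [-0.1, 0.2, -1.1]
finger_gap: 47.3
```

Call:
{"op": "move_arm", "data": {"moves": "0 0 0 0 0 0 -0.2; 0 0 -0.1 0 0 0 -0.2; 0 0 -0.2 0 0 0 -0.2; 0 0 -0.3 0 0 0 -0.2; 0 0 -0.3 0 0 0 -0.2"}}

```text
clock: 18.67
eef_pos: [607.0, -63.9, 27.7]
tool_rot: [[-0.995, 0.102, -0.003], [0.102, 0.995, -0.0], [0.003, -0.001, -1.0]]
ft_force: [0.0, 0.8, -0.6]
finger_gap: 47.3
```

```bash
python3 side.py pics/s24.png; python3 -c "
from h import *
plan([601,72,60],173.5,-0.2,0.7)"
```

```text
[607.  -63.9  27.7] 47.3 [ 0.   0.8 -0.6] 18.67
crop origin 299 149
t 18.72 now [608.3 -64.1  29.7] yaw 174.2 gap 47.3 F [0.9 0.6 0.8]
0.11 0.7 -0.16 -0.01 0.01 0.13 -0.2; 0.12 0.7 -0.16 0 -0 0 -0.2; 0.12 0.7 -0.16 0 -0 0 -0.2; 0.12 0.7 -0.16 0 -0 0 -0.2; 0.12 0.7 -0.15 0 -0 0 -0.2
0.12 0.7 -0.16 0 -0 0 -0.2; 0.11 0.7 -0.15 0 -0 0 -0.2; 0.08 0.48 -0.11 0 -0 0 -0.2
```

View pics/s24.png

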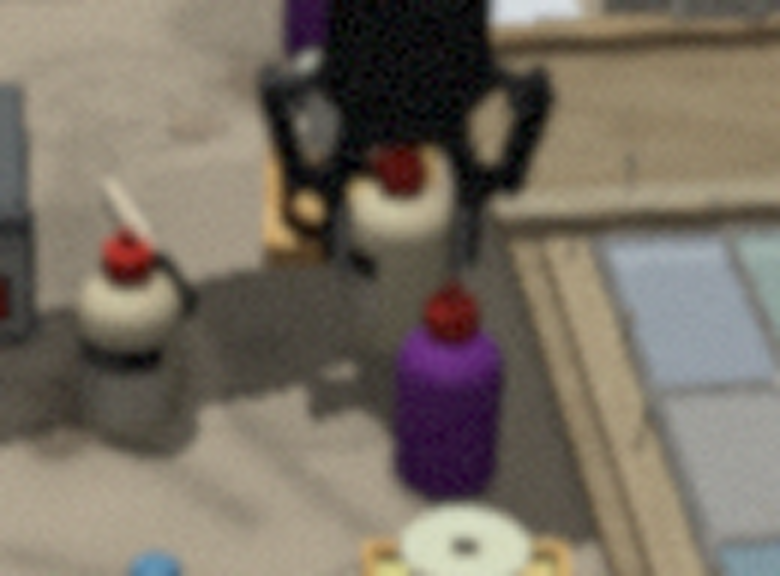

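Call:
{"op": "move_arm", "data": {"moves": "0 0 -0.5 0 0 0 -0.2; 0.05 0.3 -0.5 0 0 0.1 -0.2; 0.1 0.6 -0.2 0 0 0 -0.2; 0.1 0.7 0 0 0 0 -0.2; 0.1 0.7 0 0 0 0 -0.2"}}

```text
clock: 19.13
eef_pos: [607.5, -7.3, 65.3]
tool_rot: [[-0.993, 0.116, 0.006], [0.116, 0.993, -0.0], [-0.006, 0.0, -1.0]]
ft_force: [-0.6, -0.1, -0.8]
finger_gap: 47.4
```

```bash
python3 -c "
from h import *
plan([601,72,62],173.5,-0.2,0.7)"
```

```text
t 19.13 now [607.5  -7.3  65.3] yaw 173.4 gap 47.4 F [-0.6 -0.1 -0.8]
0.14 0.7 0.03 0 0.07 -0.03 -0.2; 0.14 0.7 0.03 0 -0 0 -0.2; 0.14 0.7 0.03 0 -0 0 -0.2; 0.14 0.7 0.03 0 -0 0 -0.2; 0.06 0.32 0.01 0 -0 0 -0.2
```

Call:
{"op": "move_arm", "data": {"moves": "0.14 0.7 0 0 0.07 0 -0.2; 0.14 0.7 0 0 0 0 -0.2; 0.14 0.7 0 0 0 0 -0.2; 0.1 0.5 0 0 0 0 -0.2; 0.05 0.2 0 0 0 0 -0.2"}}

```text
clock: 19.55
eef_pos: [602.6, 69.4, 69.3]
tool_rot: [[-0.993, 0.115, 0.006], [0.115, 0.993, 0.002], [-0.005, 0.003, -1.0]]
ft_force: [0.0, -0.8, -1.5]
finger_gap: 47.2
```

```bash
python3 side.py pics/s25.png; python3 look.py pics/w25.png; python3 ov.py pics/w25.png pics/w25o.png 605 113.6 6.7; python3 -c "
from h import *
plan([602,72,40],173.5,-0.2,0.7)"
```

```text
[602.6  69.4  69.3] 47.2 [ 0.  -0.8 -1.5] 19.55
crop origin 292 125
[602.6  68.5  69.2] 19.65
spL [483.7 335.2]
cL [323.4 206.1]
qL [322.6 279.5]
cell [609.90017096 155.31316728] collar [600.09982904  71.88683272]
t 19.65 now [602.6  68.5  69.2] yaw 173.4 gap 46.9 F [-0.5 -0.2 -0.8]
0.03 0.08 0.7 0.03 0.06 -0.02 -0.2; 0.01 0.05 0.47 0 -0 0 -0.2
```

View pics/s25.png

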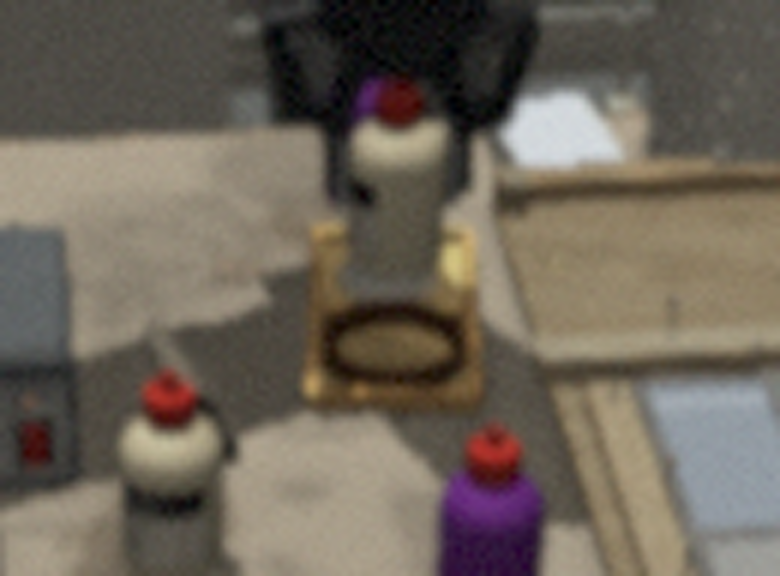

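View pics/w25o.png

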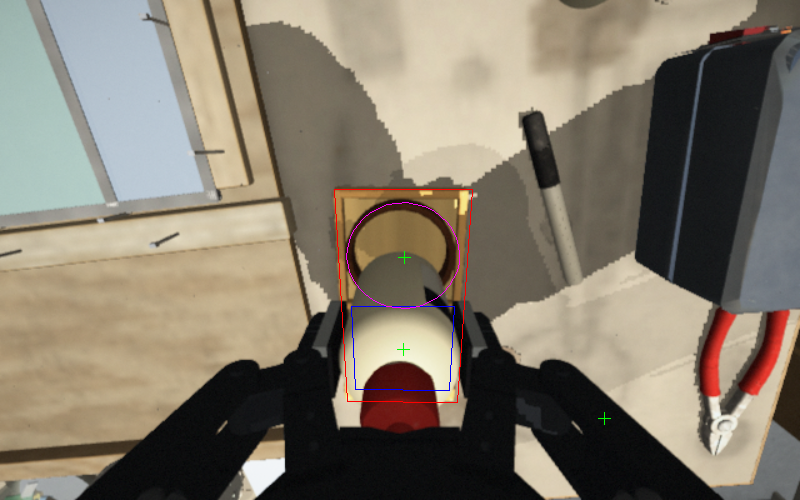

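Call:
{"op": "move_arm", "data": {"moves": "0.06 0.12 0.3 0.03 0.06 0 -0.2; 0.03 0.05 0.4 0 0 0 -0.2; 0 0 0.3 0 0 0 -0.2; 0 0 0 0 0 0 -0.2"}}

```text
clock: 19.98
eef_pos: [600.7, 70.9, 41.6]
tool_rot: [[-0.993, 0.117, -0.001], [0.117, 0.993, -0.0], [0.001, -0.001, -1.0]]
ft_force: [-1.1, 0.1, -0.8]
finger_gap: 47.8
```

```bash
python3 side.py pics/s26.png; python3 look.py pics/w26.png; python3 ov.py pics/w26.png pics/w26o.png 605 113.6 6.7; python3 -c "
from h import *
plan([601.3,72,12],173.5,-0.2,0.3)"
```

```text
[600.7  70.9  41.6] 47.8 [-1.1  0.1 -0.8] 19.98
crop origin 291 125
[601.5  71.   43.1] 20.08
spL [500.  360.1]
cL [320.9 218.3]
qL [320.6 297.6]
cell [609.90017096 155.31316728] collar [600.09982904  71.88683272]
t 20.08 now [601.5  71.   43.1] yaw 173.3 gap 47.2 F [-0.2  0.7  0.4]
0 0.01 0.3 -0 0.01 -0.04 -0.2; 0 0.01 0.3 -0 0 -0 -0.2; 0.01 0.01 0.3 -0 0 -0 -0.2; 0 0.01 0.3 -0 0 -0 -0.2; 0 -0 0.04 -0 0 -0 -0.2
```

View pics/s26.png

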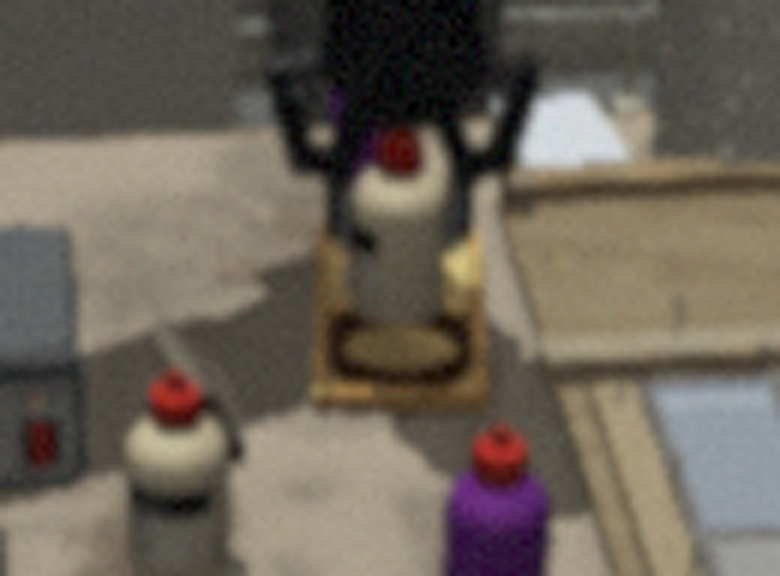

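View pics/w26o.png

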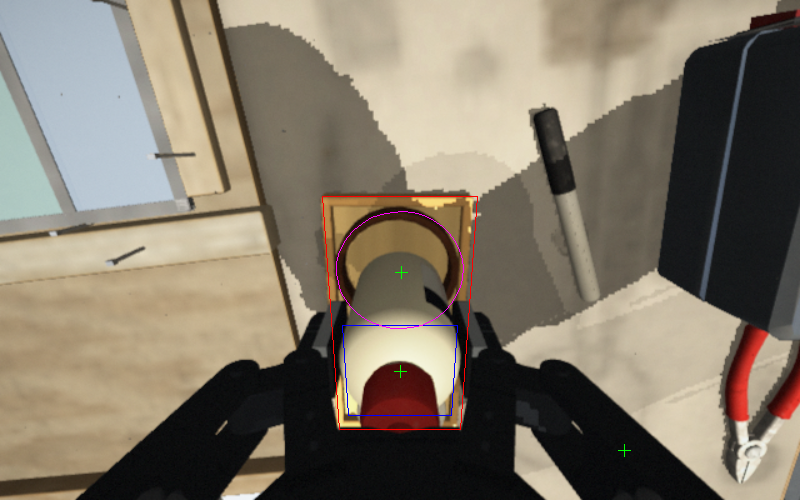

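Call:
{"op": "move_arm", "data": {"moves": "0 0 0.3 0 0.01 0 -0.2; 0 0 0.4 0 0 0 -0.2; 0 0 0.2 0 0 0 -0.2; 0 0 0 0 0 0 -0.2"}}

```text
clock: 20.42
eef_pos: [602.3, 70.2, 19.0]
tool_rot: [[-0.993, 0.118, 0.001], [0.118, 0.993, -0.0], [-0.001, 0.0, -1.0]]
ft_force: [-1.4, -0.3, -1.5]
finger_gap: 47.4
```

```bash
python3 look.py pics/w27.png; python3 -c "
from h import *
plan([601.3,71,11],173.5,-0.2,0.3)"
```

```text
[602.3  70.2  19.3] 20.47
spL [521.3 388.5]
cL [323.3 232.9]
qL [322.6 317. ]
t 20.47 now [602.3  70.2  19.3] yaw 173.2 gap 47.4 F [ 0.9  0.3 -1.2]
0.04 0.03 0.3 0 0.02 -0.05 -0.2; 0.01 -0 0.03 0 -0 -0 -0.2
```

View pics/w27.png

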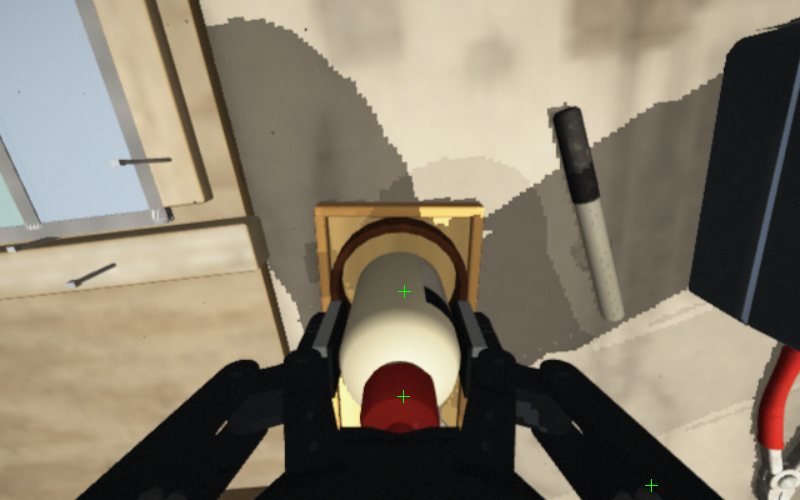

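Call:
{"op": "move_arm", "data": {"moves": "0 0 0.12 0 0 0 -0.2; 0 0 0.1 0 0 0 -0.2; 0 0 0.05 0 0 0 -0.2"}}

```text
clock: 20.72
eef_pos: [602.9, 70.3, 12.6]
tool_rot: [[-0.993, 0.117, 0.003], [0.117, 0.993, -0.0], [-0.003, 0.0, -1.0]]
ft_force: [-0.3, 0.1, -0.4]
finger_gap: 47.2
```

Call:
{"op": "move_arm", "data": {"moves": "0 0 0.04 0 0 0 -0.2; 0 0 0.02 0 0 0 -0.2"}}

```text
clock: 20.88
eef_pos: [603.1, 70.4, 11.0]
tool_rot: [[-0.993, 0.117, 0.003], [0.117, 0.993, -0.0], [-0.003, 0.0, -1.0]]
ft_force: [0.5, -0.6, -1.8]
finger_gap: 47.2
```

Call:
{"op": "move_arm", "data": {"moves": "0 0 0.03 0 0 0 -0.2; 0 0 0.02 0 0 0 -0.2"}}

```text
clock: 21.05
eef_pos: [603.2, 70.4, 10.4]
tool_rot: [[-0.993, 0.117, 0.004], [0.117, 0.993, -0.0], [-0.004, 0.0, -1.0]]
ft_force: [-1.9, 0.9, 4.5]
finger_gap: 47.3
```

Call:
{"op": "move_arm", "data": {"moves": "0 0 0 0 0 0 0.2; 0 0 0 0 0 0 0.3; 0 0 0 0 0 0 0.7; 0 0 0 0 0 0 0.7; 0 0 0 0 0 0 0.7"}}

```text
clock: 21.47
eef_pos: [604.4, 70.7, 11.3]
tool_rot: [[-0.993, 0.117, 0.006], [0.117, 0.993, 0.001], [-0.006, 0.001, -1.0]]
ft_force: [0.1, -0.4, 0.9]
finger_gap: 72.6
```

```bash
python3 look.py pics/w28.png
```

```text
[604.4  70.7  11.4] 21.52
spL [531.8 399.3]
cL [326.5 237.2]
qL [325.2 323.3]
```

View pics/w28.png

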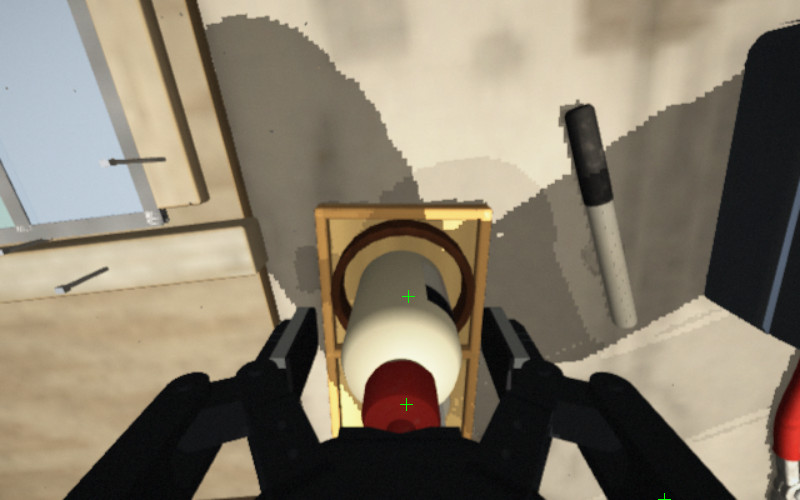

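Call:
{"op": "move_arm", "data": {"moves": "0 0 -0.2 0 0.05 0 0.75; 0 0 -0.5 0 0 0 0.75; 0 0 -0.8 0 0 0 0.75; 0 0 -0.8 0 0 0 0.75; 0 0 -0.8 0 0 0 0.75"}}

```text
clock: 21.93
eef_pos: [600.4, 69.6, 87.1]
tool_rot: [[-0.993, 0.117, -0.01], [0.117, 0.993, -0.002], [0.01, -0.003, -1.0]]
ft_force: [1.2, -0.4, 0.9]
finger_gap: 74.7
```

Call:
{"op": "move_arm", "data": {"moves": "0 0 -0.8 0 0 0 0.75; 0 0 -1 0 0 0 0.75; 0.3 -0.5 -1 0 0 0 0.75; 0.7 -1 -0.3 0 0 0 0.75; 0.7 -1 0 0 0 0 0.75"}}

```text
clock: 22.35
eef_pos: [555.1, 14.2, 174.2]
tool_rot: [[-0.994, 0.113, -0.003], [0.113, 0.994, -0.001], [0.003, -0.001, -1.0]]
ft_force: [0.3, -0.5, 0.9]
finger_gap: 74.7
```

```bash
python3 side.py pics/s29.png; python3 -c "
from h import *
plan([480,-89,150],174.4,0.75,1)"
```

```text
[555.1  14.2 174.2] 74.7 [ 0.3 -0.5  0.9] 22.35
crop origin 278 136
t 22.4 now [551.9  10.7 175. ] yaw 173.4 gap 74.7 F [-4.8 -3.2 -0.1]
0.56 -1 0.24 -0.02 -0.04 -0.2 0.75; 0.58 -1 0.23 -0 0 0 0.75; 0.58 -1 0.24 -0 0 0 0.75; 0.58 -1 0.23 -0 0 0 0.75; 0.16 -0.26 0.06 -0 0 0 0.75
```

View pics/s29.png

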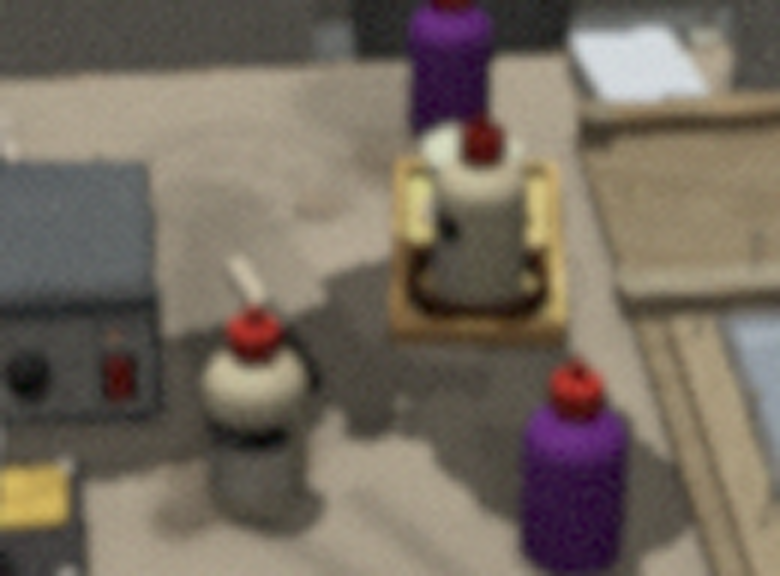

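Call:
{"op": "move_arm", "data": {"moves": "0.56 -1 0.2 0 0 -0.2 0.75; 0.58 -1 0.2 0 0 0 0.75; 0.5 -0.8 0.2 0 0 0 0.75; 0.3 -0.5 0.2 0 0 0 0.75; 0 0 0 0 0 0 0.75"}}

```text
clock: 22.82
eef_pos: [491.7, -70.6, 158.4]
tool_rot: [[-0.995, 0.097, 0.002], [0.097, 0.995, -0.0], [-0.002, -0.0, -1.0]]
ft_force: [-0.1, -0.2, -1.5]
finger_gap: 74.4
```

```bash
python3 look.py pics/w30.png; python3 -c "
from h import *
plan([480,-89,100],174.4,0.75,0.8)"
```

```text
[492.8 -70.  159. ] 22.87
spL [355.6 370. ]
bF [195.6 225.7]
bN [338.3 181.8]
cL [248.4 288.1]
qL [254.4 329.5]
qR [184.    3.5]
t 22.87 now [492.8 -70.  159. ] yaw 174.4 gap 74.5 F [ 0.4 -1.   0.5]
0.15 -0.27 0.8 -0 0.04 0.01 0.75; 0.15 -0.27 0.8 -0 -0 -0 0.75; 0.14 -0.27 0.76 -0 -0 -0 0.75
```

View pics/w30.png

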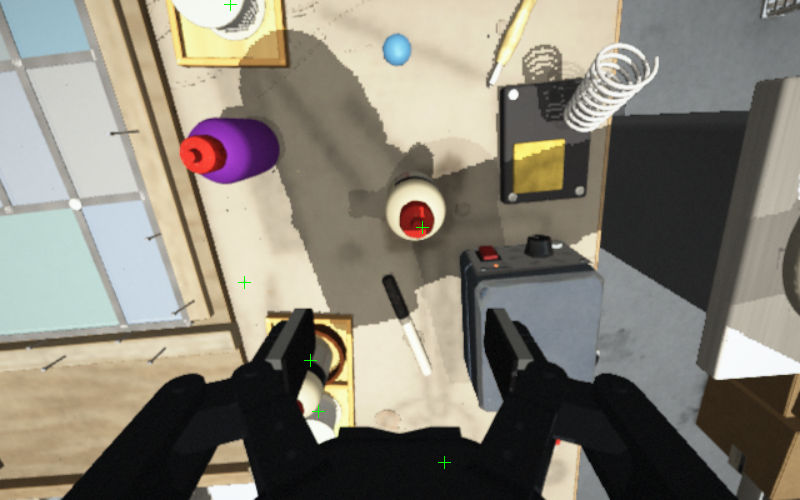

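```bash
python3 - <<'E'
from h import *
import cv2
w=dict(np.load('w.npz'))
i=cv2.imread('pics/w30.png')
cv2.imwrite('pics/w30c.png',cv2.resize(i[165:255,370:460],None,fx=5,fy=5,interpolation=cv2.INTER_CUBIC))
for p in [(416,221),(416,224)]: print(ray(w,p[0]/1.25,p[1]/1.25,103).round(1))
E
```

```text
[477.8 -91.6 103. ]
[478.  -89.6 103. ]
```

View pics/w30c.png

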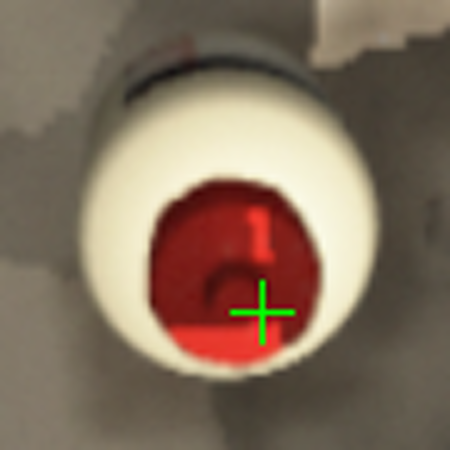

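Call:
{"op": "move_arm", "data": {"moves": "0.25 -0.4 0.5 0 0.04 0 0.75; 0.2 -0.3 0.7 0 0 0 0.75; 0.15 -0.15 0.7 0 0 0 0.75; 0.05 0 0.4 0 0 0 0.75; 0 0 0 0 0 0 0.75"}}

```text
clock: 23.28
eef_pos: [478.9, -88.3, 103.0]
tool_rot: [[-0.995, 0.095, 0.007], [0.095, 0.995, 0.0], [-0.007, 0.001, -1.0]]
ft_force: [0.5, -0.1, 0.5]
finger_gap: 74.9
```

```bash
python3 look.py pics/w31.png; python3 -c "
from h import *
plan([477.5,-91,50],174.4,0.75,0.8)"
```

```text
[479.6 -88.3 104. ] 23.33
bF [152.3 281.4]
bN [326.4 231.5]
cL [228.9 331.7]
qL [237.9 373.3]
qR [144.7   8. ]
t 23.33 now [479.6 -88.3 104. ] yaw 174.5 gap 74.2 F [-0.1 -0.5 -0.1]
0.03 -0.04 0.8 0.01 0.09 0.03 0.75; 0.03 -0.04 0.8 0 0 -0 0.75; 0.02 -0.04 0.56 0 0 -0 0.75
```

View pics/w31.png

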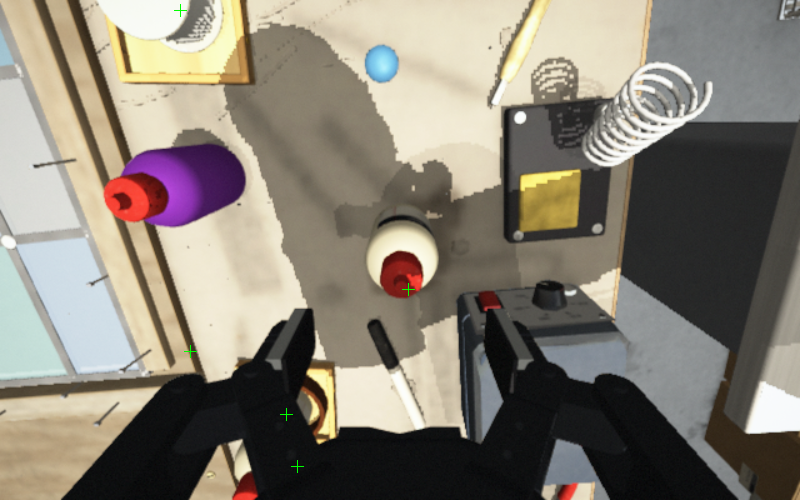

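```bash
python3 - <<'E'
from h import *
w=dict(np.load('w.npz'))
for z in (0,60,75):
  print(z,[ray(w,p[0]/1.25,p[1]/1.25,z).round(0)[:2].tolist() for p in [(460,295),(500,345),(600,285),(402,277)]])
print(ray(w,402/1.25,277/1.25,103))
f=cal('top')
for z in (60,):
  print([ray(f,*p,z).round(0)[:2].tolist() for p in [(314,226),(314,268),(257,226)]])
E
```

```text
0 [[432.0, -26.0], [397.0, 28.0], [312.0, -25.0], [480.0, -48.0]]
60 [[440.0, -58.0], [413.0, -16.0], [346.0, -57.0], [478.0, -75.0]]
75 [[442.0, -66.0], [417.0, -27.0], [355.0, -65.0], [477.0, -82.0]]
[476.15980119 -94.47746681 103.        ]
[[431.0, -28.0], [335.0, -29.0], [431.0, 104.0]]
```

Call:
{"op": "move_arm", "data": {"moves": "0.1 -0.15 0.4 0 0.09 0 0.75; 0.03 -0.05 0.6 0 0 0 0.75; 0.03 0 0.6 0 0 0 0.75; 0.03 0 0.3 0 0 0 0.75; 0 0 0 0 0 0 0.75"}}

```text
clock: 23.8
eef_pos: [480.4, -92.1, 58.8]
tool_rot: [[-0.996, 0.092, 0.01], [0.092, 0.996, 0.001], [-0.01, 0.002, -1.0]]
ft_force: [0.1, -0.3, 0.4]
finger_gap: 74.6
```

```bash
python3 look.py pics/w32.png; python3 -c "
from h import *
plan([477,-92.5,5],174.4,0.75,0.8)"
```

```text
[480.8 -92.2  59.5] 23.85
bF [112.7 332.9]
bN [330.9 275.5]
cL [217.  368.5]
t 23.85 now [480.8 -92.2  59.5] yaw 174.7 gap 74.6 F [ 0.9  0.  -0.8]
0.06 -0.01 0.8 0.02 0.12 0.07 0.75; 0.06 -0.01 0.8 -0 0 -0 0.75; 0.04 -0.01 0.58 -0 0 -0 0.75
```

View pics/w32.png

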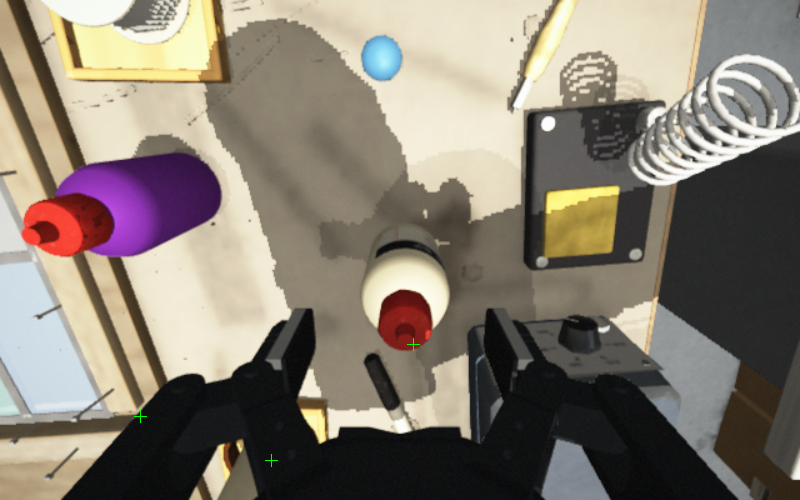

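Call:
{"op": "move_arm", "data": {"moves": "0.12 0 0.3 0.02 0.12 0.07 0.75; 0.05 0 0.4 0 0 0 0.75; 0.05 0 0.4 0 0 0 0.75; 0.03 0 0.3 0 0 0 0.75; 0 0 0 0 0 0 0.75"}}

```text
clock: 24.27
eef_pos: [477.6, -91.4, 25.7]
tool_rot: [[-0.995, 0.098, 0.005], [0.098, 0.995, -0.0], [-0.005, 0.0, -1.0]]
ft_force: [-0.5, 0.7, 0.0]
finger_gap: 74.6
```

```bash
python3 look.py pics/w33.png; python3 -c "
from h import *
plan([477,-92.5,5],174.4,0.75,0.8)"
```

```text
[478.2 -91.5  26.4] 24.32
bF [ 56.7 390.7]
bN [327.4 321.8]
t 24.32 now [478.2 -91.5  26.4] yaw 174.4 gap 74.6 F [-0.   0.7 -0.1]
0.04 -0.04 0.8 -0 0.07 -0 0.75; 0.01 -0.01 0.06 -0 -0 -0 0.75
```

View pics/w33.png

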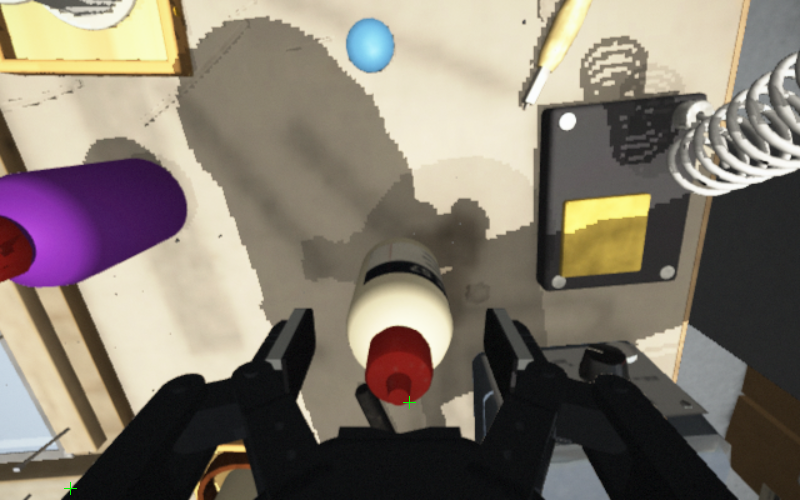

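Centred. Down the last 21 mm, then close.

Call:
{"op": "move_arm", "data": {"moves": "0.05 -0.04 0.3 0 0.07 0 0.75; 0.03 0 0.35 0 0 0 0.75; 0 0 0.2 0 0 0 0.75; 0 0 0 0 0 0 0.75"}}

```text
clock: 24.65
eef_pos: [477.6, -92.3, 4.8]
tool_rot: [[-0.995, 0.098, 0.002], [0.098, 0.995, -0.0], [-0.002, 0.0, -1.0]]
ft_force: [-0.5, 0.6, -0.3]
finger_gap: 75.0
```

```bash
python3 look.py pics/w34.png; python3 side.py pics/s34.png; python3 -c "
from h import *
plan([477,-92.5,5],174.4,0.75,0.8)"
```

```text
[477.8 -92.4   5.2] 24.7
bN [329.7 369.5]
[477.8 -92.4   5.2] 74.8 [-0.1 -0.  -0.4] 24.7
crop origin 255 157
t 24.75 now [478.1 -92.4   5.6] yaw 174.4 gap 74.8 F [-0.4 -0.3  0.2]
0.04 -0.01 0.02 0 0.04 0 0.75
```

View pics/s34.png

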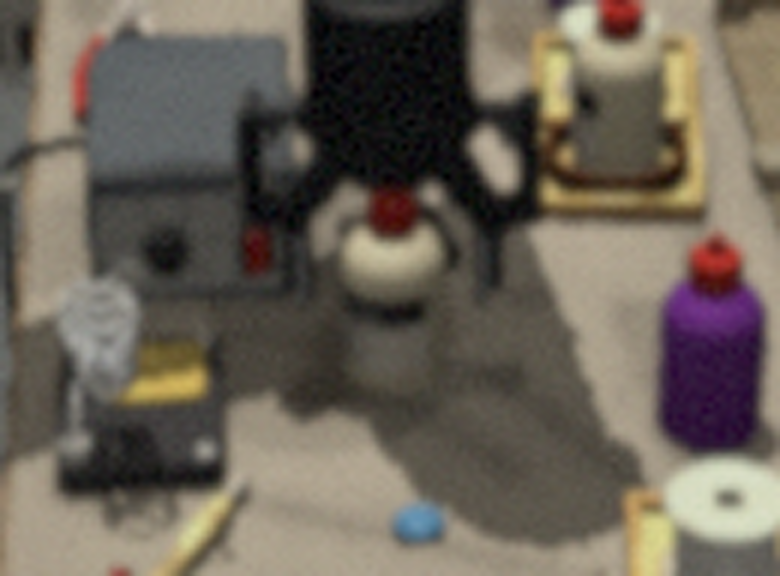

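Call:
{"op": "move_arm", "data": {"moves": "0.03 0 0 0 0.03 0 -0.2; 0 0 0 0 0 0 -0.2; 0 0 0 0 0 0 -0.2; 0 0 0 0 0 0 -0.2; 0 0 0 0 0 0 -0.2", "force": 30}}

```text
clock: 25.17
eef_pos: [478.0, -92.2, 6.6]
tool_rot: [[-0.995, 0.097, 0.002], [0.097, 0.995, 0.0], [-0.002, 0.0, -1.0]]
ft_force: [0.1, -0.1, -1.8]
finger_gap: 47.3
```

Call:
{"op": "move_arm", "data": {"moves": "0 0 0 0 0 0 -0.2; 0 0 -0.1 0 0 0 -0.2; 0 0 -0.2 0 0 0 -0.2; 0 0 -0.4 0 0 0 -0.2; 0 0 -0.5 0 0 0 -0.2"}}

```text
clock: 25.58
eef_pos: [475.4, -92.3, 35.7]
tool_rot: [[-0.995, 0.098, -0.004], [0.098, 0.995, 0.0], [0.004, -0.0, -1.0]]
ft_force: [0.7, 0.1, -0.4]
finger_gap: 47.2
```

Call:
{"op": "move_arm", "data": {"moves": "0 0 -0.8 0 0 0 -0.2; 0 0 -1 0 0 0 -0.2; 0 0 -1 0 0 0 -0.2; 0 0 -0.8 0 0 0 -0.2; 0 0 -0.2 0 0 0 -0.2"}}

```text
clock: 26.0
eef_pos: [475.0, -92.7, 137.6]
tool_rot: [[-0.995, 0.098, -0.004], [0.098, 0.995, -0.0], [0.004, -0.001, -1.0]]
ft_force: [0.5, -0.1, 0.2]
finger_gap: 47.5
```

```bash
python3 side.py pics/s35.png; python3 look.py pics/w35.png; python3 -c "
from h import *
plan([601,-342,140],174.4,-0.2,0.8)"
```

```text
[475.  -92.7 137.6] 47.5 [ 0.5 -0.1  0.2] 26.0
crop origin 254 157
[474.1 -92.3 135.2] 26.1
spL [345.9 397.2]
bF [171.5 262.3]
bN [321.  217.5]
cL [234.1 314.5]
qL [241.8 354.5]
qR [161.3  25.2]
t 26.1 now [474.1 -92.3 135.2] yaw 174.4 gap 47.4 F [-1.3 -0.4 -2.4]
-0.51 -0.8 -0.02 -0 -0.07 -0.01 -0.2; -0.51 -0.8 -0.02 -0 -0 0 -0.2; -0.51 -0.8 -0.02 -0 -0 0 -0.2; -0.51 -0.8 -0.02 -0 -0 0 -0.2; -0.51 -0.8 -0.01 -0 -0 0 -0.2
-0.51 -0.8 -0.02 -0 -0 0 -0.2; -0.51 -0.8 -0.01 -0 -0 0 -0.2; -0.51 -0.8 -0.02 -0 -0 0 -0.2; -0.51 -0.8 -0.01 -0 -0 0 -0.2; -0.51 -0.8 -0.02 -0 -0 0 -0.2
-0.51 -0.8 -0.01 -0 -0 0 -0.2; -0.41 -0.65 -0.02 -0 -0 0 -0.2
```

View pics/w35.png

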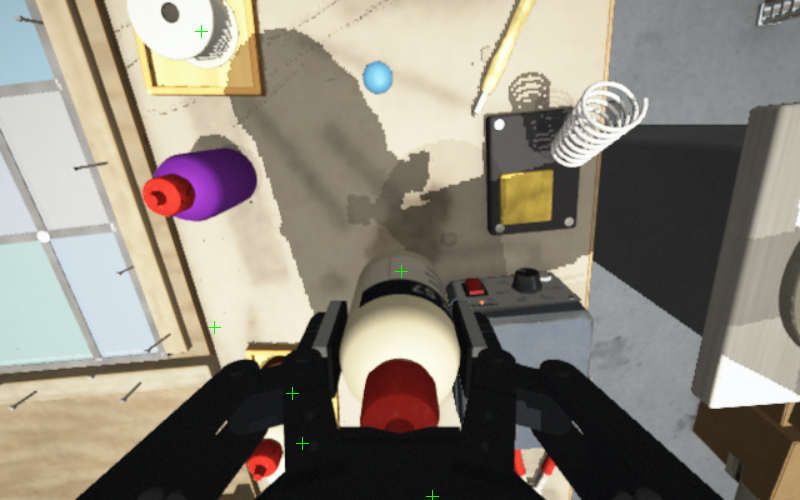

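Call:
{"op": "move_arm", "data": {"moves": "-0.1 -0.4 0 0 -0.05 0 -0.2; -0.3 -0.7 0 0 0 0 -0.2; -0.45 -0.8 0 0 0 0 -0.2; -0.5 -0.8 0 0 0 0 -0.2; -0.5 -0.8 0 0 0 0 -0.2"}}

```text
clock: 26.52
eef_pos: [507.6, -184.5, 128.2]
tool_rot: [[-0.996, 0.093, -0.012], [0.093, 0.996, 0.004], [0.012, 0.003, -1.0]]
ft_force: [0.4, 1.4, -1.1]
finger_gap: 47.5
```

Call:
{"op": "move_arm", "data": {"moves": "-0.5 -0.8 0 0 0 0 -0.2; -0.5 -0.8 0 0 0 0 -0.2; -0.5 -0.8 0 0 0 0 -0.2; -0.5 -0.8 0 0 0 0 -0.2; -0.4 -0.7 0 0 0 0 -0.2"}}

```text
clock: 26.93
eef_pos: [554.6, -294.3, 115.6]
tool_rot: [[-0.995, 0.094, -0.028], [0.094, 0.996, 0.009], [0.028, 0.006, -1.0]]
ft_force: [0.8, 0.4, -0.1]
finger_gap: 47.6
```

```bash
python3 -c "
from h import *
plan([601,-342,110],174.4,-0.2,0.8)"
```

```text
t 26.93 now [ 554.6 -294.3  115.6] yaw 174.6 gap 47.6 F [ 0.8  0.4 -0.1]
-0.8 -0.68 0.06 0.07 -0.32 0.04 -0.2; -0.8 -0.68 0.09 -0 -0 0 -0.2; -0.43 -0.36 0.05 -0 -0 0 -0.2
```

Call:
{"op": "move_arm", "data": {"moves": "-0.4 -0.4 0 0.07 -0.32 0.04 -0.2; -0.6 -0.6 0 0 0 0 -0.2; -0.5 -0.4 0 0 0 0 -0.2; -0.2 -0.2 0 0 0 0 -0.2; 0 0 0 0 0 0 -0.2"}}

```text
clock: 27.35
eef_pos: [588.5, -345.5, 100.6]
tool_rot: [[-0.994, 0.103, -0.018], [0.103, 0.995, 0.006], [0.019, 0.004, -1.0]]
ft_force: [-0.5, 1.0, -0.9]
finger_gap: 47.6
```

```bash
python3 look.py pics/w36.png; python3 ov.py pics/w36.png pics/w36o.png 604.5 -300 5.6; python3 -c "
from h import *
plan([601,-342,70],174.4,-0.2,0.6)"
```

```text
[ 587.9 -344.8  100.3] 27.4
spR [434.1 186.7]
cR [305.6 199.2]
qR [307.6 266.1]
cell [ 608.59848179 -258.2004492 ] collar [ 600.40151821 -341.7995508 ]
t 27.4 now [ 587.9 -344.8  100.3] yaw 174.1 gap 47.5 F [-0.2  1.  -2.2]
-0.27 0.08 0.6 0.06 -0.22 -0.07 -0.2; -0.25 0.08 0.6 -0 -0 0 -0.2
```

View pics/w36o.png

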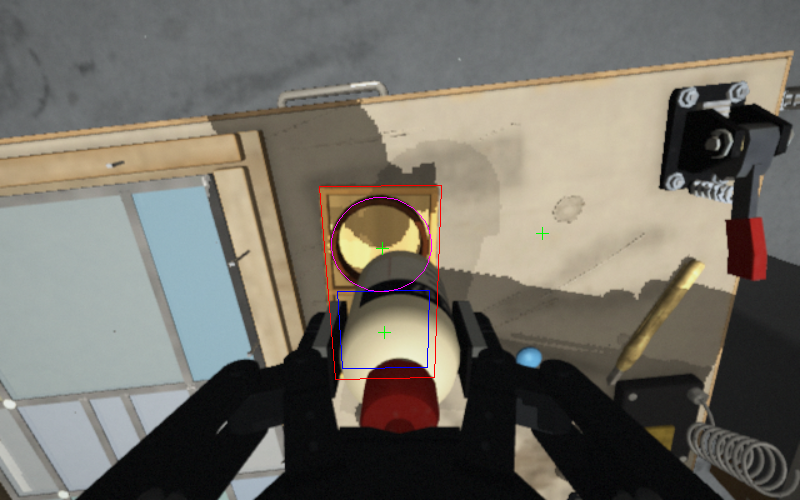

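Call:
{"op": "move_arm", "data": {"moves": "-0.35 0.08 0 0.06 -0.25 -0.05 -0.2; -0.15 0 0.2 0 0 0 -0.2; 0 0 0.4 0 0 0 -0.2; 0 0 0.4 0 0 0 -0.2; 0 0 0 0 0 0 -0.2"}}

```text
clock: 27.82
eef_pos: [598.0, -341.4, 70.6]
tool_rot: [[-0.995, 0.098, -0.002], [0.098, 0.995, 0.003], [0.002, 0.002, -1.0]]
ft_force: [0.5, 0.9, -1.4]
finger_gap: 47.9
```

```bash
python3 look.py pics/w37.png; python3 ov.py pics/w37.png pics/w37o.png 604.5 -300 5.6; python3 side.py pics/s37.png; python3 -c "
from h import *
plan([601,-342,45],174.4,-0.2,0.6)"
```

```text
[ 598.2 -341.7   71.6] 27.87
spR [464.4 193.7]
cR [316.1 205.7]
qR [316.6 278.9]
cell [ 608.59848179 -258.2004492 ] collar [ 600.40151821 -341.7995508 ]
[ 598.2 -341.7   71.6] 46.9 [ 0.9  0.7 -1.2] 27.87
crop origin 311 214
t 27.92 now [ 598.8 -342.2   72.8] yaw 174.4 gap 47.4 F [ 0.4  0.1 -0.5]
-0.05 0.01 0.6 0.01 0 -0 -0.2; -0.04 0.01 0.51 -0 0 -0 -0.2
```

View pics/w37o.png

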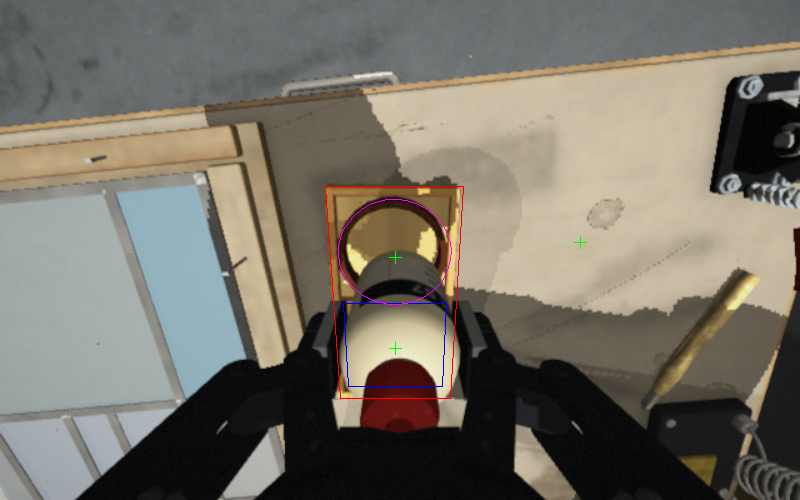

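View pics/s37.png

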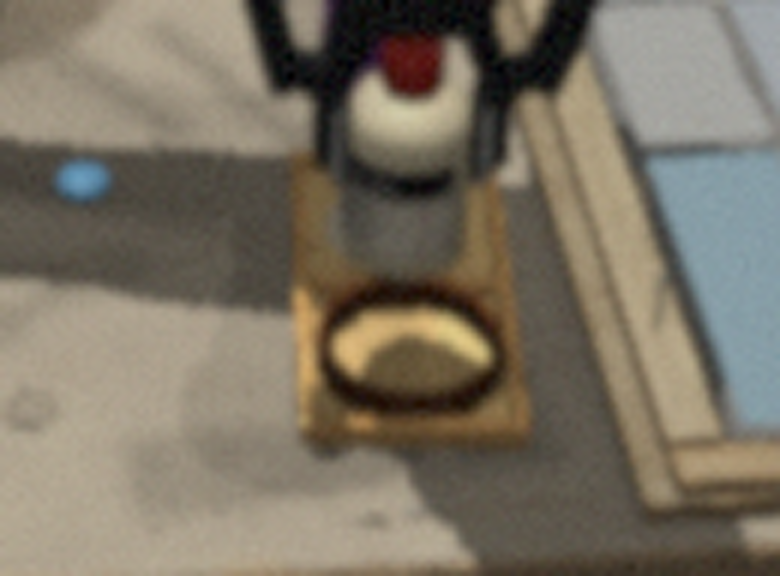

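Call:
{"op": "move_arm", "data": {"moves": "-0.05 0 0.3 0 0 0 -0.2; 0 0 0.4 0 0 0 -0.2; 0 0 0.4 0 0 0 -0.2; 0 0 0.2 0 0 0 -0.2; 0 0 0 0 0 0 -0.2"}}

```text
clock: 28.33
eef_pos: [600.6, -342.6, 38.3]
tool_rot: [[-0.995, 0.098, 0.002], [0.098, 0.995, -0.0], [-0.002, 0.0, -1.0]]
ft_force: [-1.1, -0.2, -0.8]
finger_gap: 47.4
```

```bash
python3 look.py pics/w38.png; python3 ov.py pics/w38.png pics/w38o.png 604.5 -300 5.6; python3 -c "
from h import *
plan([601,-342,13],174.4,-0.2,0.6)"
```

```text
[ 600.7 -342.6   38.6] 28.38
spR [493.3 211.4]
cR [319.6 222.8]
qR [319.6 302.3]
cell [ 608.59848179 -258.2004492 ] collar [ 600.40151821 -341.7995508 ]
t 28.38 now [ 600.7 -342.6   38.6] yaw 174.4 gap 47.5 F [-0.3  0.5 -1.1]
-0 0.02 0.6 0 0.03 -0 -0.2; -0.01 0.01 0.42 0 -0 -0 -0.2
```

View pics/w38o.png

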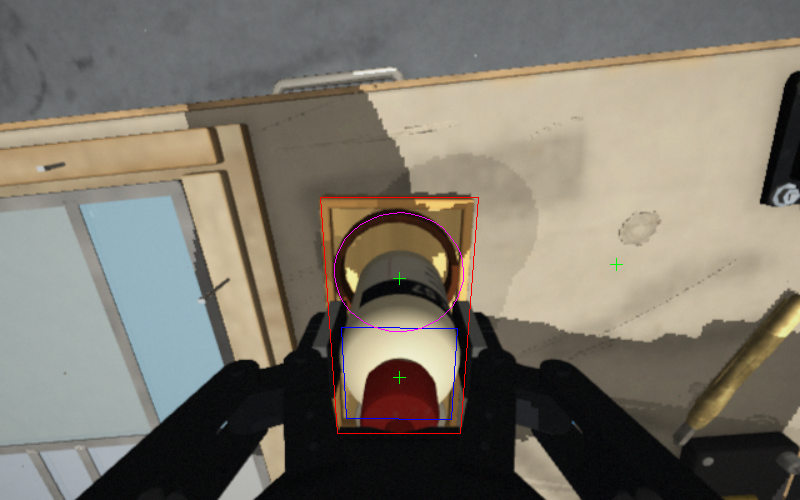

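Aligned with the collar. Lowering.

Call:
{"op": "move_arm", "data": {"moves": "0 0 0.3 0 0.03 0 -0.2; 0 0 0.3 0 0 0 -0.2; 0 0 0.2 0 0 0 -0.2; 0 0 0 0 0 0 -0.2"}}

```text
clock: 28.72
eef_pos: [601.2, -343.0, 17.3]
tool_rot: [[-0.995, 0.098, 0.001], [0.098, 0.995, -0.001], [-0.001, -0.001, -1.0]]
ft_force: [-0.2, 0.0, -1.3]
finger_gap: 47.4
```

Call:
{"op": "move_arm", "data": {"moves": "0 0 0.1 0 0 0 -0.2; 0 0 0.06 0 0 0 -0.2"}}

```text
clock: 28.88
eef_pos: [601.3, -343.1, 12.9]
tool_rot: [[-0.995, 0.098, 0.001], [0.098, 0.995, -0.001], [-0.001, -0.001, -1.0]]
ft_force: [0.2, -0.3, -1.4]
finger_gap: 47.7
```

Call:
{"op": "move_arm", "data": {"moves": "0 0 0.04 0 0 0 -0.2; 0 0 0.02 0 0 0 -0.2"}}

```text
clock: 29.05
eef_pos: [601.3, -343.2, 11.3]
tool_rot: [[-0.995, 0.098, 0.001], [0.098, 0.995, -0.001], [-0.001, -0.001, -1.0]]
ft_force: [-1.3, -0.2, 0.4]
finger_gap: 47.4
```

Call:
{"op": "move_arm", "data": {"moves": "0 0 0.02 0 0 0 -0.2; 0 0 0.02 0 0 0 -0.2"}}

```text
clock: 29.22
eef_pos: [601.4, -343.3, 11.3]
tool_rot: [[-0.995, 0.097, 0.001], [0.097, 0.995, -0.001], [-0.001, -0.001, -1.0]]
ft_force: [-0.9, 0.7, 1.8]
finger_gap: 47.8
```

Seated. Releasing, then retreating straight up.

Call:
{"op": "move_arm", "data": {"moves": "0 0 0 0 0 0 0.2; 0 0 0 0 0 0 0.3; 0 0 0 0 0 0 0.7; 0 0 0 0 0 0 0.7; 0 0 0 0 0 0 0.7"}}

```text
clock: 29.63
eef_pos: [602.6, -343.9, 12.5]
tool_rot: [[-0.995, 0.097, 0.004], [0.097, 0.995, -0.003], [-0.004, -0.003, -1.0]]
ft_force: [-0.6, 0.8, -0.0]
finger_gap: 72.4
```

Call:
{"op": "move_arm", "data": {"moves": "0 0 -0.2 0 0.05 0 0.75; 0 0 -0.5 0 0 0 0.75; 0 0 -0.8 0 0 0 0.75; 0 0 -0.8 0 0 0 0.75; 0 0 -0.8 0 0 0 0.75"}}

```text
clock: 30.05
eef_pos: [599.3, -342.2, 87.5]
tool_rot: [[-0.995, 0.098, -0.012], [0.098, 0.995, 0.002], [0.012, 0.001, -1.0]]
ft_force: [-0.0, 0.5, -1.5]
finger_gap: 74.8
```

Call:
{"op": "move_arm", "data": {"moves": "0 0 -0.8 0 0 0 0.75; 0 0 -1 0 0 0 0.75; 0 0 -1 0 0 0 0.75; 0.7 0 -0.5 0 0 0 0.75; 1 0 0 0 0 0 0.75"}}

```text
clock: 30.47
eef_pos: [561.0, -339.2, 179.4]
tool_rot: [[-0.995, 0.096, -0.007], [0.096, 0.995, -0.002], [0.007, -0.003, -1.0]]
ft_force: [0.0, 0.1, 0.7]
finger_gap: 74.9
```

Call:
{"op": "move_arm", "data": {"moves": "1 0 0 0 0 0 0.75; 1 0 0 0 0 0 0.75; 1 -0.5 0 0 0 0 0.75; 1 -0.5 0 0 0 0 0.75; 1 -0.5 0 0 0 0 0.75"}}

```text
clock: 30.88
eef_pos: [429.9, -363.4, 184.8]
tool_rot: [[-0.996, 0.092, -0.001], [0.092, 0.996, -0.005], [0.0, -0.005, -1.0]]
ft_force: [-0.2, -0.2, 0.1]
finger_gap: 74.7
```

Call:
{"op": "move_arm", "data": {"moves": "0.7 -1 0 0 0 0 0.75; 0.5 -1 0 0 0 0 0.75; 0.3 -0.7 0 0 0 0 0.75; 0 0 0 0 0 0 0.75; 0 0 0 0 0 0 0.75"}}

```text
clock: 31.3
eef_pos: [379.2, -431.0, 190.4]
tool_rot: [[-0.996, 0.094, 0.003], [0.094, 0.996, -0.009], [-0.003, -0.008, -1.0]]
ft_force: [0.1, -0.2, -0.4]
finger_gap: 74.8
```

```bash
python3 - <<'E'
from h import *
import cv2
print(manip.observe()['dq'].round(2))
f=cal('top')['frame'][:,:,::-1];cv2.imwrite('pics/tf.png',cv2.resize(f[120:300,150:490],None,fx=2.3,fy=2.3,interpolation=cv2.INTER_CUBIC))
f=cal('side')['frame'][:,:,::-1];cv2.imwrite('pics/sf.png',cv2.resize(f[130:300,260:470],None,fx=3.5,fy=3.5,interpolation=cv2.INTER_CUBIC))
E
```

```text
[-1.74  0.03  0.61  0.54 -0.32  0.71]
```

View pics/tf.png

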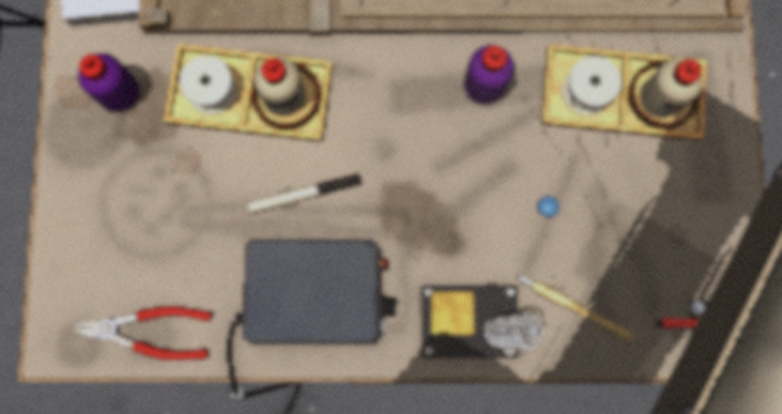

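View pics/sf.png

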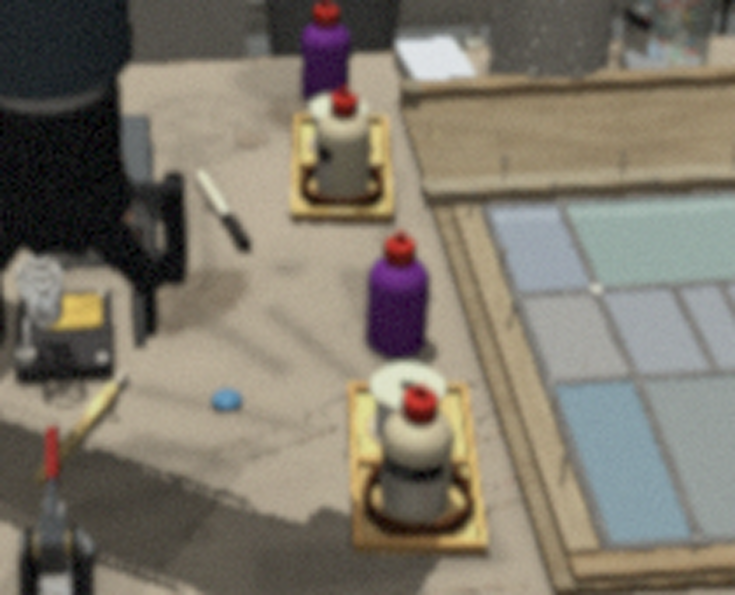

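The top view shows both spools in their square cells and both bottles in their collars, and nothing else has moved. I'll compare the bottle caps with where upright bottles should appear, then hand in.

```bash
python3 - <<'E'
from h import *
f=cal('top');s=cal('side')
for n,x in (('L',(601,70.5,103)),('R',(600.5,-343,103))):
    print(n,((proj(f,x)-[150,120])*2.3).round(0),((proj(s,x)-[260,130])*3.5).round(0))
E
```

```text
L [278.  68.] [340.  95.]
R [696.  68.] [418. 395.]
```

```bash
python3 - <<'E'
from h import *
import cv2
i=cal('side')['frame'][:,:,::-1]
cv2.imwrite('pics/sf2.png',cv2.resize(i[225:295,345:415],None,fx=8,fy=8,interpolation=cv2.INTER_CUBIC))
E
python3 look.py pics/wf.png
```

```text
[ 380.3 -429.7  189.8] 31.6
spR [243.2 244.9]
cR [166.2 248.5]
qR [180.5 292.5]
```

View pics/wf.png

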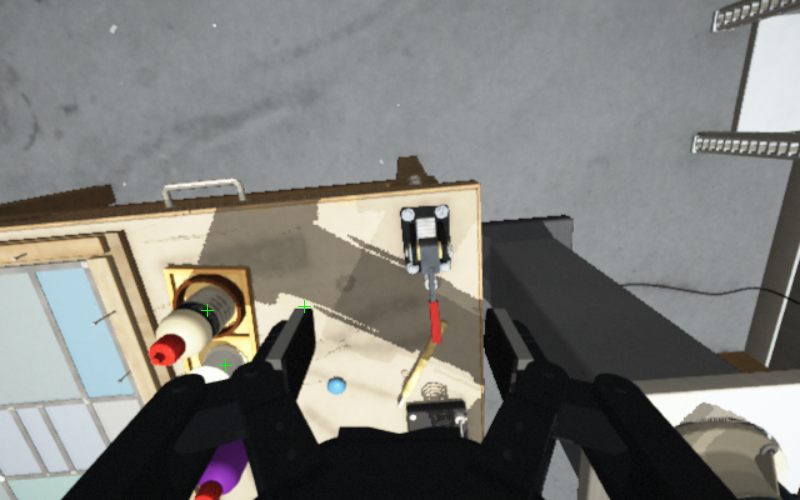

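View pics/sf2.png

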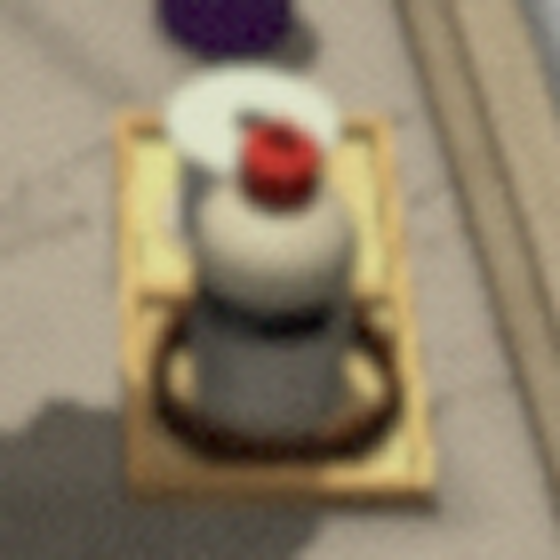

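The bottle stands upright in the collar. Handing in.

```bash
python3 -c "
from cell import manip
print(manip.close_job())"
```

```text
the job is handed in; nothing more can be done
None
```

I dealt one spool into the square cell of each tray, then one cream flux bottle into the round collar of each. The job was handed in at about 31.6 s of the 99 s allowed. Each piece was lowered until the wrist force showed light contact (4.5 N at most) and then released.

**Last checks:** The top, side and wrist pictures show both spools flat in their cells and both bottles upright in their collars. The nugget, marker, cutter, red pliers and both purple bottles look untouched, and the arm is clear of everything.

**What failed or disagreed:**
- **First grasp:** my first try at a spool closed above it without touching. The real finger ends sit about 25–30 mm behind the reported TCP, so I allowed for that in every later grasp.
- **Right tray bottle:** the top camera showed its cap about 9 mm from where an upright bottle should appear. The same camera put that tray's collar about 6 mm off in the same direction. The side and wrist pictures both show the bottle upright and inside the collar, so I judged it to be mostly calibration error.

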